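# Put the washed bottle ring and spoon away to dry

### The job

Take the washed orange bottle ring out of the slanted grey caddy and stand it on edge in one of the two free slots of the green grass rack, and stand the spoon from the caddy in the open sterilizer cup, handle end down on the bottom of the cup. Leave the orange ring that already stands in the rack, the bottle and the white cap where they are.

Things in the scene. Friction and masses are not known exactly. Their poses are not given: they have to be found in the camera images.
- caddy: Fixed pale grey caddy on the oak board (top 15 mm up). Base 100 x 160 mm, origin at its underside. Both bays lean 35 degrees to the caddy's -x (roughly the robot's left): up the bay is (-0.574, 0, 0.819) in its frame. Ring bay at y = +45 mm: 14 mm gap, walls 32 mm (under) and 20 mm (over) up the bay, so the ring's top 24 mm is free. Spoon bay at y = -45 mm: 10 mm gap, walls 62 and 45 mm.
- ring: Loose orange plastic bottle ring that starts leaning in the caddy: outer diameter 56 mm, hole 38 mm, 12 mm thick, 25 g. Origin at its very centre; its x axis is the ring's axis (normal to the flat faces). In the caddy its z axis points up the bay, leaning 35 degrees from vertical.
- ring_b: Identical orange ring that already stands on edge in slot 0 of the rack; leave it there. Origin at its centre, x axis along the ring's axis.
- spoon: Loose stainless spoon, 156 mm long, 35 g, leaning in the caddy at the start, head up. Origin at the foot (handle end); z runs along the handle to the head. Handle 8 mm thick (x) by 11 mm wide (y), z = 0 to 120 mm; round head 29 mm wide, 6 mm thick, z = 120 to 156 mm. Balance point near z = 90 mm.
- spoon_grip (a point): Point on the spoon's handle axis 100 mm from the foot and 56 mm below the top of the head; a good place to grip.
- rack: Fixed green grass-shaped rack on the board, pad 136 (x) x 96 (y) x 8 mm, origin at underside centre. Slots run along y at x = -40 (slot 0, occupied), 0 (slot 1), +40 mm (slot 2), each between two rows of blades up to 34 mm tall, 16 mm apart at the foot, 18 mm near the tips; slot floor 8 mm above origin. Two 4 mm ridges on each floor at y = -18.5 and +18.5 mm centre a ring at y = 0.
- rack_seat0 (a point): Where the centre of the ring standing in slot 0 is (28 mm above the slot floor, 36 mm above the rack's origin). Occupied.
- rack_seat1 (a point): Where the centre of a ring standing fully down in slot 1 (the middle slot, free) comes. Axes as the rack's; the ring's axis then lies along x.
- rack_seat2 (a point): The same for slot 2 (the end slot away from ring_b, free).
- cup: Fixed round pale grey sterilizer cup on the board, outer diameter 52 to 56 mm, wall 4 mm (mouth 48 mm wide), 80 mm tall, origin at the underside centre; the lid's hinge is on its +x side.
- cup_in (a point): Centre of the cup's inner floor, 6 mm above its origin.
- cup_rim (a point): Centre of the cup's mouth, 80 mm above its origin.
- cup_lid (a joint): Lid of the cup, a 58 mm disc, 5 mm thick, hinged at the rim 34 mm from the cup's axis; angle in rad, 0 shut, 2.45 fully open. It starts wide open, leaning back away from the mouth beyond the cup's +x side, and stays where it is put.
- bottle: Bystander: clear plastic bottle, 58 mm across, 140 mm tall, origin at its underside. Leave it alone.
- cap: Bystander: white domed bottle cap, 44 mm across, 50 mm tall, origin at its underside. Leave it alone.
Things that resemble listed ones, but are neither listed nor needed, are in the scene too. Leave any blue look-alike of the ring alone.

How it is judged:
By the outcome, as a careful person would: the job done as asked, in the order asked, and still so for the second after the job is handed in, with the robot touching nothing.
It also fails if it takes over 54 s, if anything falls off the work surface, if the arm or the gripper's body presses on something with over 40 N, if the wrist force passes 120 N, or if a joint passes its speed limit or range.

### The arm

A 6-joint arm with a two-finger parallel gripper is mounted at the origin on the work surface. World frame = base frame: x ahead of the robot, y to its left, z up, the work surface at z = 0. Lengths are in m, angles in degrees, forces in N, time in s.
With the tool pointing down it reaches from about 0.25 to 0.725 m from the base axis. Payload 9.7 kg.
Tool frame: the origin (TCP) lies on the centre line of the jaws, within the pads' length; the fingertips stand 14 mm ahead of it and the grasp point (between the pads) lies 5 mm behind it; z points along the fingers, y is the line along which they close (so a half turn about z gives the same grasp; the last joint's range is limited). The gripper opens to 85 mm and grips with 20 to 120 N. Pads are 22 mm wide; open, the fingers measure 114 mm over their backs; the gripper's body (76 mm by 85 mm) begins 54 mm behind the grasp point. The pads swing forward as they close: fully open they stand 13 mm farther back than shut.
Start: joints at [76.146, 4.979, 10.078, 95.1, 0, 90], TCP at [0.132, 0.534, 0.245] pointing down, gripper open.
Joint ranges: [-179.16, 179.16], [-48.56, 103.87], [-65.8, 70.77], [-126.05, 130.52], [-82.76, 87.17], [-180, 180]. Speed limits (degrees/s): [127.2, 127.2, 147.25, 180, 180, 180].

### API

Orientations are given as [roll, pitch, yaw] about the fixed x, y, z axes, in that order (R = Rz(yaw) Ry(pitch) Rx(roll)).
In Python, from workcell import bot, camera, get_calibration, ticket gives the robot as it stands. The module is installed in compiled form; this text tells all that it offers.
- The arm moves only by the tool send_rows, never from a script. Its arguments are lists of equal length, an entry for each row: "linear": the shift along the tool's x, y, z in m, a list of three; "twist": the turn, a rotation vector about the tool's x, y, z in units of 10 degrees (1.0 is 10 degrees), a list of three; "gripper": the opening in per cent of the stroke, from 0 (shut) to 100 (fully open). In form: {"linear": [[x, y, z], ...], "twist": [[wx, wy, wz], ...], "gripper": [gripper, ...]}. A call has 1 to 8 rows; each row shifts and turns the commanded pose from where the row before left it, along the tool's axes as they then stand; what a row does not reach is not made up. A row lasts 1/8 s, in which the tool goes at most 62.5 mm and 10.7 degrees, less where a joint would pass 70% of its speed; a pose out of reach is approached as far as the arm can. A call with a gripper value outside its range is refused whole. The fingers move at their own pace and stop on an object; "grip_force" is the grip in N (left out, the last holds). Time passes only in rows, so rows that do not move let the fingers close. It gives the time, the measured TCP pose, the force, the opening and the grip force at its end, in the units of the state.
- bot.get_obs(): the state, without advancing time (a new reading comes with each control period).
- camera(name): name is "scene" or "top" or "wrist"; returns the picture (400x640x3 uint8, red, green, blue); there is no depth.
- get_calibration(name): a dict with "fx", "fy", "cx", "cy" (pixels), "k1" (the pictures are not rectified: a ray, as slopes to the right and down, at radius r is drawn at 1 + k1 r^2 times it, then the intrinsics apply), "origin" and "orientation" of the camera in the world; the wrist camera has in their place "hand_eye" (4x4, takes a point from camera to tool coordinates, whose origin is the TCP and whose axes are the flange's). Camera axes: x right, y down, z forward; pixel columns grow to the right and rows downward; lengths in m; the calibration is good to about 2 mm. A picture is of the moment at which its call begins: read the wrist's pose just before it. get_calibration takes no time and is no camera call.
- ticket.job_done(): hands the job in; it is judged then, once.
The state is a dict: "time": time; "q": joint angles; "qd": joint speeds; "joint_efforts": joint torques, N m; "ee_pos": TCP position; "tcp_rot": TCP orientation; "wrist_force": force on the tool from outside, world axes, zero at the start; "torque": the same for the moment, N m; "opening": finger opening in m; "grasp_force": force on a finger pad.
Only numpy, scipy, OpenCV 4.12 (cv2) and the standard library are available. Lean on these libraries where they do the work, as an engineer would, in place of code of your own. Each camera call takes 0.05 s, during which the arm holds its last target. There are 200 camera calls.

## Working session

There is one attempt and no reset: what is moved stays moved. The work goes in short steps, Python scripts to look and compute and a tool call to move; the robot and the scene stay as the last step left them, time stands still between calls to the robot, and variables do not carry over. Pictures are saved under pics/ and viewed, at most 10 in all, crops included, and the job is handed in when it is done.

Besides the shell and the picture viewer there is one more tool, called after "Emit:" as name(argument=value, ...) on one line, values as JSON. send_rows: Moves the arm, as the interface text tells. Its arguments: {"type":"object","properties":{"linear":{"type":"array"},"twist":{"type":"array"},"gripper":{"type":"array"},"grip_force":{"type":"number"}},"required":["linear","twist","gripper"]}

```bash
mkdir -p pics; cat > h.py <<'E'
import numpy as np,cv2
from scipy.spatial.transform import Rotation as R
from workcell import bot,camera,get_calibration,ticket
def save(im,n): cv2.imwrite('pics/'+n,im[:,:,::-1])
E
python3 - <<'E'
from h import *
o=bot.get_obs();print(o)
for n in ['scene','top','wrist']:
    print(n,get_calibration(n)); im=camera(n); np.save(n,im); save(im,n+'0.png')
E
```

```text
{'time': 0.0, 'q': array([ 7.61449134e+01,  5.01068850e+00,  1.00344683e+01,  9.50993820e+01,
       -2.50370563e-03,  9.00002542e+01]), 'qd': array([-0.0192221 ,  0.08348371, -0.0510656 , -0.05013692,  0.07181104,
       -0.00715114]), 'joint_efforts': array([-1.35559996e-03, -5.20393324e+01,  4.64799464e+01,  1.67475455e-02,
       -2.01575904e-04,  4.49191361e-06]), 'ee_pos': array([0.13166807, 0.5337907 , 0.24458713]), 'tcp_rot': array([-1.79924398e+02,  2.50403883e-03,  1.66144663e+02]), 'wrist_force': array([-0.0502447 ,  0.05006533, -1.19376626]), 'torque': array([ 0.01762161, -0.00633679,  0.01056179]), 'grasp_force': 0.0, 'opening': 0.08544761681479195}
scene {'fx': 476.1448270593177, 'fy': 476.1448270593177, 'cx': 322.7035709106408, 'cy': 207.8450328920056, 'k1': 0.00388304007035409, 'origin': array([ 1.38046922, -0.15751409,  1.05599549]), 'orientation': array([-139.37019162,    0.32099854,   78.68842854])}
top {'fx': 406.5987211790843, 'fy': 406.5987211790843, 'cx': 317.84314057292966, 'cy': 204.10585384526118, 'k1': 0.028274825491569632, 'origin': array([0.40575962, 0.00858638, 0.909703  ]), 'orientation': array([-170.25320248,   -2.46020953,  -88.26746985])}
wrist {'fx': 304.91364940162134, 'fy': 304.91364940162134, 'cx': 318.8682412754518, 'cy': 203.41035924265867, 'k1': -0.0473972865095981, 'hand_eye': array([[ 3.10479858e-04, -9.57796418e-01, -2.87447256e-01,
         7.40234158e-02],
       [ 9.99999701e-01,  5.00859337e-04, -5.88774151e-04,
        -2.64085762e-04],
       [ 7.07896415e-04, -2.87446987e-01,  9.57796288e-01,
        -1.27858317e-01],
       [ 0.00000000e+00,  0.00000000e+00,  0.00000000e+00,
         1.00000000e+00]])}
```

```bash
python3 - <<'E'
from h import *
s,t=np.load('scene.npy'),np.load('top.npy')
save(cv2.resize(np.vstack([s,t]),None,fx=.75,fy=.75),'both0.png')
E
```

```text
(no output)
```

View pics/both0.png

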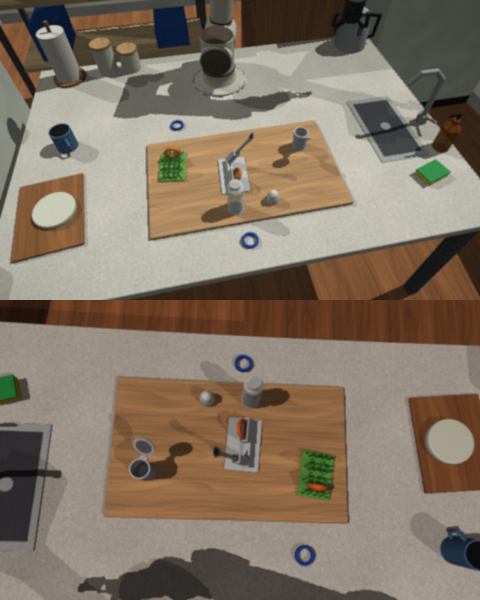

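The left-hand (upper) picture is the scene camera and the lower the top camera. At full resolution in the top view, the caddy is near (323,190), with an orange ring at (320,170) and the spoon running left. The rack is at (422,233) with ring_b at its end. The cup is at (187,223) with its lid open. The two rings lying on the counter are blue and stay alone.

```bash
python3 - <<'E'
from h import *
s,t=np.load('scene.npy'),np.load('top.npy')
def crop(im,x,y,w,h,f,n):
    c=cv2.resize(im[y:y+h,x:x+w],None,fx=f,fy=f,interpolation=cv2.INTER_CUBIC)
    for u in range((x//20+1)*20,x+w,20):
        cv2.putText(c,str(u),((u-x)*f-10,8),0,.33,(255,255,0),1);c[10:16,(u-x)*f]=(255,255,0)
    for v in range((y//20+1)*20,y+h,20):
        cv2.putText(c,str(v),(0,(v-y)*f+4),0,.33,(255,255,0),1);c[(v-y)*f,22:28]=(255,255,0)
    save(c,n)
crop(t,150,100,310,170,2,'a.png') if 0 else None
crop(t,270,100,190,140+20,4,'t1.png')
crop(s,200,150,200,150,4,'s1.png')
E
```

```text
(no output)
```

View pics/t1.png

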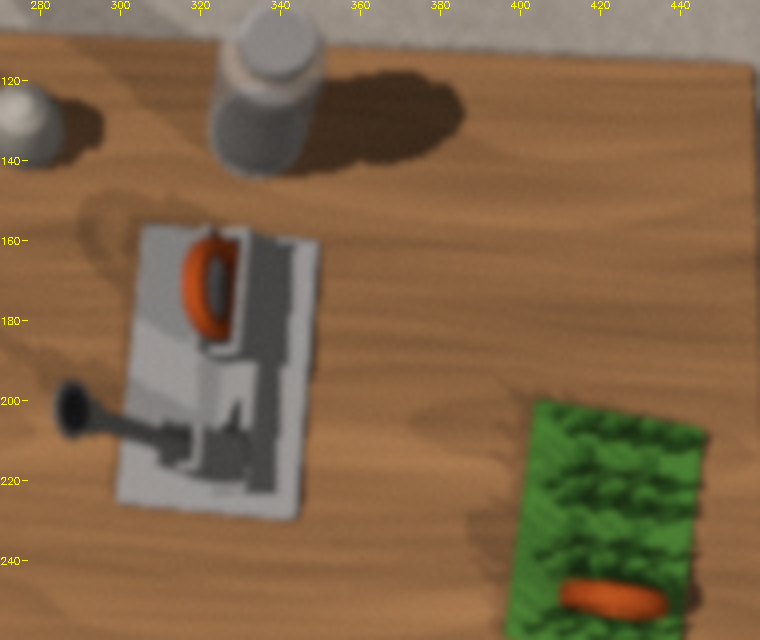

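View pics/s1.png

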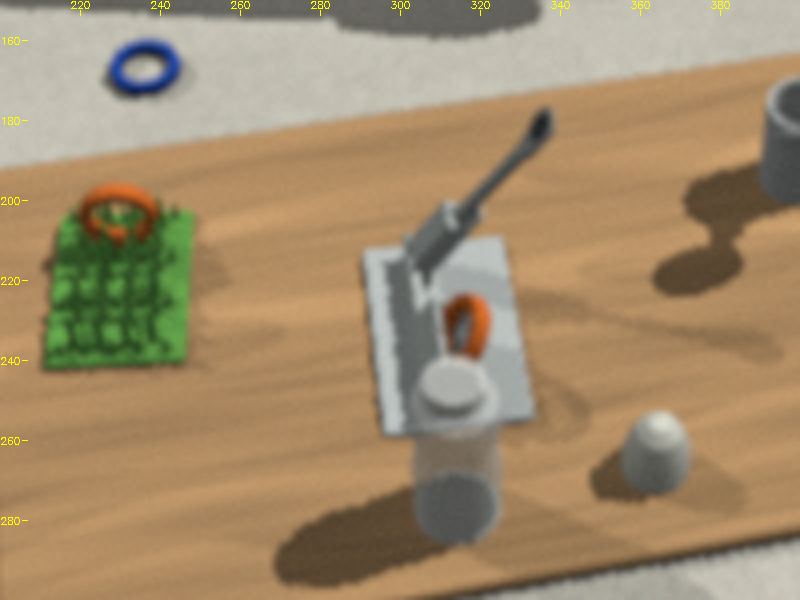

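The t1 crop (top camera) shows the orange ring in the caddy at about (322,172), facing left-right, with the spoon head at (288,202). The caddy base corners are (306,156), (350,160), (344,230) and (299,225). The rack's far edge runs (404,200)–(447,207), with ring_b at (423,250). The s1 crop (scene camera) shows the ring in the caddy at (317,231), ring_b at (230,200) in the rack's near-robot slot, and the spoon head at (335,180).

Candidate rings: orange in the caddy at top (322,172), orange in the rack at top (423,250), and two blue on the counter. The first is the one to move, since it is orange and leaning in the caddy. These crops confirm it.

```bash
cat >> h.py <<'E'
from scipy.optimize import least_squares
def rot(o): return R.from_euler('xyz',o,degrees=True)
def campose(n,obs=None):
    c=get_calibration(n)
    if n!='wrist': return c,rot(c['orientation']).as_matrix(),np.array(c['origin'])
    T=rot(obs['tcp_rot']).as_matrix();H=c['hand_eye']
    return c,T@H[:3,:3],T@H[:3,3]+obs['ee_pos']
def proj(P,cp):
    c,M,o=cp; p=(np.atleast_2d(P)-o)@M; s=p[:,:2]/p[:,2:]
    s=s*(1+c['k1']*(s**2).sum(1,keepdims=True)); return s*[c['fx'],c['fy']]+[c['cx'],c['cy']]
def tri(*vs):
    r=least_squares(lambda P:np.concatenate([proj(P,cp)[0]-uv for cp,uv in vs]),[.45,0,.05])
    return r.x,np.abs(r.fun).max()
def onplane(uv,cp,z):
    return least_squares(lambda P:proj([P[0],P[1],z],cp)[0]-uv,[.45,0]).x
E
python3 - <<'E'
from h import *
np.set_printoptions(precision=4,suppress=True)
S,T=campose('scene'),campose('top')
for n,t,s in [('c far right',(350,160),(296,259)),('c far left',(306,156),(333.7,254.5)),('c near right',(344,230),(290.5,212.5)),('c near left',(299,225),(325.5,209)),
 ('rack far right',(447,207),(210.5,242.5)),('rack far left',(404,200),(247,240.5)),('ringb top',(423,249),(230,197.5)),('head',(288,202),(335,180.5)),('handle',(316,210),(316,202)),('ring',(322,172),(317,231)),('cuprim',(186,222),(401,175))]:
    print(n,*tri((T,t),(S,s)), onplane(t,T,.02))
E
```

```text
c far right [ 0.6651 -0.0939  0.0176] 0.6980899341197642 [ 0.6642 -0.095 ]
c far left [0.6705 0.0065 0.0167] 0.682620445696557 [0.6693 0.0052]
c near right [ 0.5045 -0.0836  0.0182] 0.6074676174762885 [ 0.5041 -0.0844]
c near left [0.5121 0.0163 0.0186] 0.7413974760885367 [0.5117 0.015 ]
rack far right [ 0.5648 -0.3136  0.0182] 1.21829409890762 [ 0.5641 -0.3151]
rack far left [ 0.5774 -0.2164  0.0172] 1.3292553070486974 [ 0.5764 -0.2181]
ringb top [ 0.4646 -0.2427  0.0744] 0.2552350459739614 [ 0.4683 -0.2595]
head [0.5379 0.037  0.158 ] 0.6051818049438111 [0.5621 0.0413]
handle [ 0.5367 -0.0169  0.0839] 1.460327747754718 [ 0.5464 -0.0213]
ring [ 0.6219 -0.0287  0.0662] 0.7506430130957256 [ 0.6335 -0.0321]
cuprim [0.5003 0.2372 0.1003] 0.021189723261727522 [0.5097 0.2598]
```

```bash
cat >> h.py <<'E'
def plan(pos,M,n=1):
    "tool-frame shift (before the turn) and twist (10 deg units) to reach pose"
    o=bot.get_obs();A=rot(o['tcp_rot']);M=R.from_matrix(M) if not isinstance(M,R) else M
    print('shift/n',np.round(A.inv().apply(np.array(pos)-o['ee_pos'])/n,4),'twist',np.round((A.inv()*M).as_rotvec(degrees=True)/10,3),'after-turn shift',np.round(M.inv().apply(np.array(pos)-o['ee_pos'])/n,4))
E
python3 -c "
from h import *
plan([.55,-.05,.32],rot([180,0,176.3]),14)"
```

```text
shift/n [-0.039  -0.0333 -0.0053] twist [-6.000e-03 -1.000e-03 -1.015e+00] after-turn shift [-0.0325 -0.0397 -0.0054]
```

Emit:
send_rows(linear=[[-0.039,-0.0333,-0.0053],[-0.039,-0.0333,-0.0053],[-0.039,-0.0333,-0.0053],[-0.039,-0.0333,-0.0053],[-0.039,-0.0333,-0.0053],[-0.039,-0.0333,-0.0053],[-0.039,-0.0333,-0.0053],[-0.039,-0.0333,-0.0053]], twist=[[0,0,0],[0,0,0],[0,0,0],[0,0,0],[0,0,0],[0,0,0],[0,0,0],[0,0,0]], gripper=[60,60,60,60,60,60,60,60], grip_force=30)

```text
time: 1.15
ee_pos: [0.3715, 0.1991, 0.2878]
tcp_rot: [180.0, 0.0, 166.2]
wrist_force: [1.1, 1.2, -0.3]
opening: 0.0515
grasp_force: 0.0
```

Emit:
send_rows(linear=[[-0.039,-0.0333,-0.0053],[-0.039,-0.0333,-0.0053],[-0.039,-0.0333,-0.0053],[-0.039,-0.0333,-0.0053],[-0.039,-0.0333,-0.0053],[-0.039,-0.0333,-0.0053],[0,0,0],[0,0,0]], twist=[[0,0,0],[0,0,0],[0,0,0],[0,0,0],[0,0,0],[0,0,0],[0,0,-1.015],[0,0,0]], gripper=[60,60,60,60,60,60,60,60])

```text
time: 2.15
ee_pos: [0.5503, -0.0499, 0.3189]
tcp_rot: [180.0, -0.1, 176.2]
wrist_force: [-0.7, 0.2, 0.2]
opening: 0.0514
grasp_force: 0.0
```

```bash
cat >> h.py <<'E'
def look(n,x=0,y=0,w=640,h=400,f=1,g=20):
    o=bot.get_obs(); im=camera('wrist'); np.savez(n,im=im,ee_pos=o['ee_pos'],tcp_rot=o['tcp_rot'])
    c=cv2.resize(im[y:y+h,x:x+w],None,fx=f,fy=f,interpolation=cv2.INTER_CUBIC)
    for u in range((x//g+1)*g,x+w,g):
        cv2.putText(c,str(u),(int((u-x)*f)-10,8),0,.33,(255,0,255),1);c[10:16,int((u-x)*f)]=(255,0,255)
    for v in range((y//g+1)*g,y+h,g):
        cv2.putText(c,str(v),(0,int((v-y)*f)+4),0,.33,(255,0,255),1);c[int((v-y)*f),22:28]=(255,0,255)
    save(c,n+'.png');print(np.round(o['time'],2),o['ee_pos'],o['tcp_rot'],o['q'])
E
python3 -c "
from h import *
look('w1',f=1.25)"
```

```text
2.15 [ 0.55029991 -0.04986081  0.31889859] [ 1.79997212e+02 -6.58575021e-02  1.76185217e+02] [-5.17783880e+00  7.87788144e+00  2.15915818e+01  1.03779606e+02
  1.22101913e-03 -1.36305533e+00]
```

View pics/w1.png

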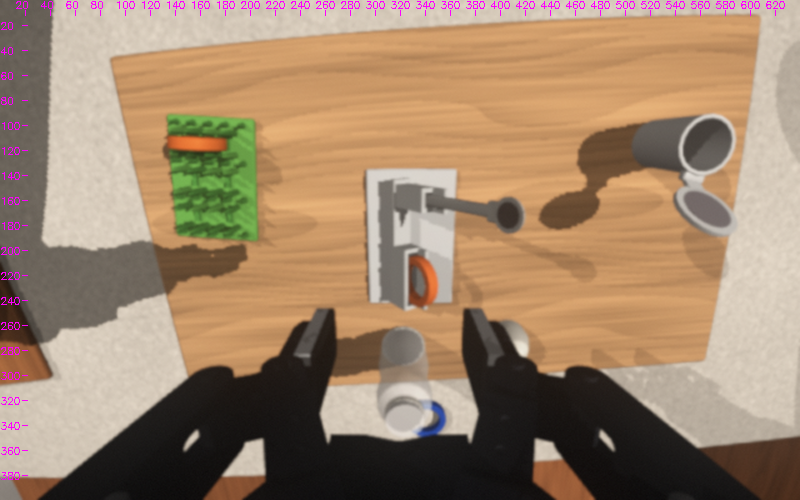

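The w1 wrist picture (drawn at 1.25x, image down = world +x) shows the caddy in the middle with the orange ring at about (336,224). The spoon head is at (407,172). The rack is at the left, with ring_b in the near slot at (158,114). The cup mouth is at (566,115), with its lid open beyond the far (+x) side.

```bash
python3 - <<'E'
from h import *
np.set_printoptions(precision=4,suppress=True)
S,T=campose('scene'),campose('top'); d=np.load('w1.npz'); W=campose('wrist',d)
res={}
for n,w,t,s in [('cFR',(294.4,241.6),(350,160),(296,259)),('cFL',(362.4,242.4),(306,156),(333.7,254.5)),('cNR',(292.8,135.2),(344,230),(290.5,212.5)),('cNL',(366.4,134.4),(299,225),(325.5,209)),
 ('rFR',(141.6,187.2),(447,207),(210.5,242.5)),('rFL',(206.4,192),(404,200),(247,240.5)),('rNL',(203,96.8),None,(248,202.5)),('rNR',(134.4,91.2),None,None),
 ('head',(407.2,172),(288,202),(335,180.5)),('handle',(344,162.4),(316,210),(316,202)),('ringtop',(349.6,224.8),(315.5,172.5),(322.5,228)),('cuprim',(565.6,115.2),(186,222),(401,175))]:
    v=[(c,u) for c,u in ((W,w),(T,t),(S,s)) if u is not None]
    print(n,*(tri(*v) if len(v)>1 else (0,)), onplane(w,W,.02))
# caddy frame prediction
ps=R.from_euler('z',-93.7,degrees=True); c=np.array([.588,-.0385,.015])
for y in (.045,-.045): print('bay',c+ps.apply([0,y,0]))
print('up',ps.apply([-.574,0,.819]))
E
```

```text
cFR [ 0.6641 -0.0947  0.016 ] 1.0389876060215784 [ 0.6617 -0.0949]
cFL [0.6707 0.0076 0.0178] 1.0567734005256284 [0.6699 0.0082]
cNR [ 0.5041 -0.0833  0.0179] 0.5822090654310159 [ 0.5039 -0.083 ]
cNL [0.5103 0.0176 0.0175] 1.1690227093757812 [0.5094 0.0179]
rFR [ 0.5635 -0.3138  0.0159] 1.2355566912498261 [ 0.5619 -0.3108]
rFL [ 0.5767 -0.2168  0.0169] 1.5068675252971673 [ 0.5757 -0.2159]
rNL [ 0.4451 -0.1978  0.0218] 0.3610178025230937 [ 0.4449 -0.1987]
rNR 0 [ 0.4299 -0.2913]
head [0.5373 0.0366 0.1566] 0.8183749822891855 [0.5655 0.0748]
handle [ 0.5361 -0.0183  0.0827] 1.9818794791012806 [ 0.546  -0.0145]
ringtop [ 0.6196 -0.0144  0.0725] 1.088859633465006 [ 0.6401 -0.0102]
cuprim [0.4962 0.2381 0.0949] 2.385238350881309 [0.4985 0.2976]
bay [ 0.6329 -0.0414  0.015 ]
bay [ 0.5431 -0.0356  0.015 ]
up [0.037  0.5728 0.819 ]
```

```bash
cat >> h.py <<'E'
UP=np.array([.037,.5728,.819]);UP/=np.linalg.norm(UP)
def frame(z,y):
    z=z/np.linalg.norm(z);y=y-z*(y@z);y/=np.linalg.norm(y);return np.column_stack([np.cross(y,z),y,z])
RG=frame(-UP,np.array([.0529,.8173,-.5736]))
E
python3 -c "
from h import *
plan(np.array([.6193,-.0193,.076])+.055*UP,RG,4)"
```

```text
shift/n [-0.0168  0.0166  0.0495] twist [ 3.503 -0.011 -0.02 ] after-turn shift [-0.0168  0.042   0.0311]
```

Emit:
send_rows(linear=[[0,0,0],[0,0,0],[0,0,0],[0,0,0],[-0.0168,0.042,0.0311],[-0.0168,0.042,0.0311],[-0.0168,0.042,0.0311],[-0.0168,0.042,0.0311]], twist=[[0.876,0,0],[0.876,0,0],[0.876,0,0],[0.875,0,0],[0,0,0],[0,0,0],[0,0,0],[0,0,0]], gripper=[38,38,38,38,38,38,38,38])

```text
time: 3.2
ee_pos: [0.6216, 0.0136, 0.12]
tcp_rot: [-145.0, 0.2, 176.2]
wrist_force: [0.5, 0.0, 0.5]
opening: 0.0324
grasp_force: 0.0
```

Emit:
send_rows(linear=[[0,0,0],[0,0,0]], twist=[[0,0,0],[0,0,0]], gripper=[38,38])

```text
time: 3.45
ee_pos: [0.6214, 0.0125, 0.1229]
tcp_rot: [-145.0, 0.1, 176.3]
wrist_force: [-0.1, -0.7, 1.0]
opening: 0.0324
grasp_force: 0.0
```

```bash
python3 -c "
from h import *
look('w2',160,150,320,240,2.5)
plan(np.array([.6193,-.0193,.076])+.055*UP,RG)"
```

```text
3.45 [0.62141553 0.01249865 0.12292102] [-1.44971235e+02  1.23653710e-01  1.76254733e+02] [ 14.88525446  23.51722744  12.96712472  91.96033275 -32.98874641
  22.38745029]
shift/n [0.0004 0.0014 0.0023] twist [ 0.003  0.013 -0.015] after-turn shift [0.0004 0.0014 0.0023]
```

View pics/w2.png

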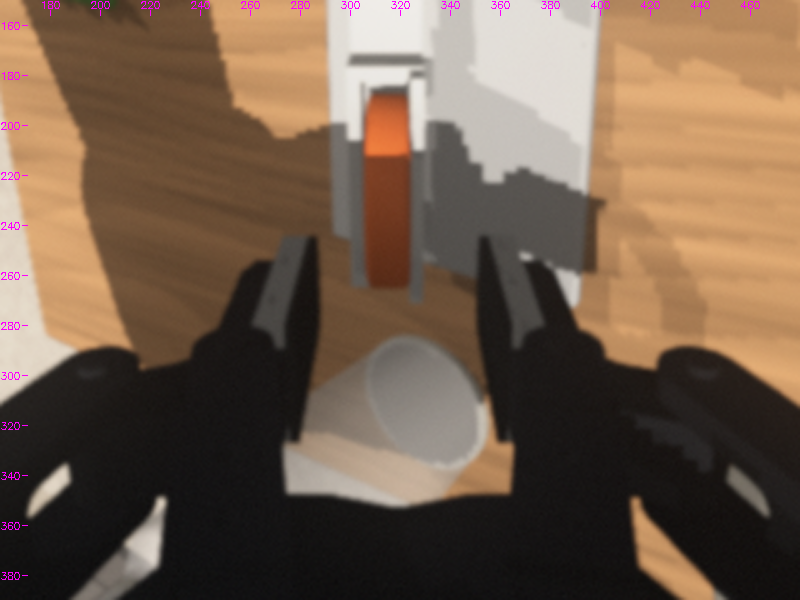

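The w2 close-up shows the ring edge-on, columns 305.5–324.5 and rows 186–265, nearly midway between the fingers (inner edges 287 and 351). The tilt matches, and the ring sits about 2–3 mm toward tool -y.

```bash
python3 - <<'E'
from h import *
d=np.load('w2.npz');c,M,o=campose('wrist',d);T=rot(d['tcp_rot']).as_matrix()
cp=(c,c['hand_eye'][:3,:3],c['hand_eye'][:3,3])
a=np.linspace(0,2*np.pi,361)
def ext(p,y=-.0025):
    P=np.column_stack([p[0]+.028*np.cos(a),0*a+y,p[1]+.028*np.sin(a)]);v=proj(P,cp)[:,1];return v.min(),v.max()
for e in [(186,265),(188,265),(186,267)]:
    r=least_squares(lambda p:np.array(ext(p))-e,[0,.07]);print(r.x,r.cost)
    w=np.array([r.x[0],-.0025,r.x[1]]);print('world centre',T@w+d['ee_pos'])
g=proj([[0,-.0025,.063-.019+.0],[0,-.006-.0025,r.x[1]-.028],[0,.006-.0025,r.x[1]-.028]],cp);print(g)
E
```

```text
[-0.00362793  0.07655206] 0.0
world centre [ 0.6221637  -0.03363585  0.06167823]
[-0.00633592  0.08161084] 0.0
world centre [ 0.62468515 -0.0367108   0.05754163]
[-0.00239917  0.07141447] 4.0389678347315804e-28
world centre [ 0.62112113 -0.03061238  0.06588256]
[[314.34019351 238.60382251]
 [304.46542564 238.97366236]
 [324.18817824 238.9961245 ]]
```

Emit:
send_rows(linear=[[-0.004,-0.0025,0],[0,0,0.012],[0,0,0.012],[0,0,0.012],[0,0,0.01],[0,0,0],[0,0,0]], twist=[[0,0,0],[0,0,0],[0,0,0],[0,0,0],[0,0,0],[0,0,0],[0,0,0]], gripper=[38,38,38,38,38,38,38])

```text
time: 4.38
ee_pos: [0.6237, -0.0163, 0.0852]
tcp_rot: [-145.0, 0.0, 176.3]
wrist_force: [0.1, -0.2, -0.7]
opening: 0.0324
grasp_force: 0.0
```

```bash
python3 - <<'E'
from h import *
look('w3',160,150,320,240,2.5)
im=np.load('w3.npz')['im'].astype(int)
m=(im[:,:,0]>70)&(im[:,:,0]>1.9*im[:,:,1])&(im[:,:,0]>3*im[:,:,2])
for v in range(180,400,8):
    u=np.where(m[v,270:370])[0]+270
    if len(u): print(v,u.min(),u.max(),len(u),305*.012/max(len(u),1)-.128)
E
```

```text
4.38 [ 0.62374816 -0.01627942  0.08517206] [-1.44974274e+02  1.23437889e-02  1.76297911e+02] [ 12.36553897  23.18536254   8.40882302  86.19008892 -33.47494465
  19.37867612]
204 309 324 16 0.10075
212 307 326 20 0.05499999999999999
220 306 327 22 0.03836363636363638
228 306 328 22 0.03836363636363638
236 306 327 22 0.03836363636363638
244 306 327 22 0.03836363636363638
252 306 327 22 0.03836363636363638
260 307 327 21 0.04628571428571429
268 307 327 21 0.04628571428571429
276 307 327 21 0.04628571428571429
284 307 327 21 0.04628571428571429
292 307 327 21 0.04628571428571429
```

View pics/w3.png

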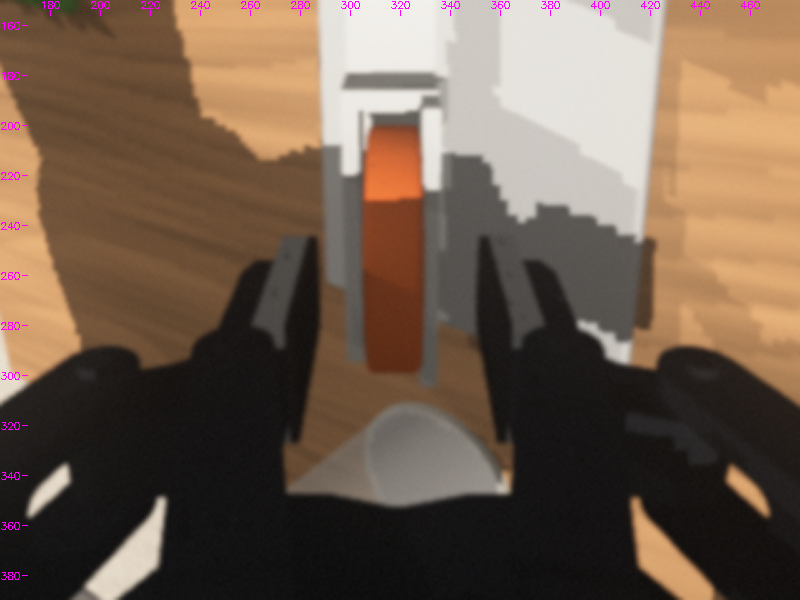

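```bash
python3 - <<'E'
from h import *
d2,d3=np.load('w2.npz'),np.load('w3.npz')
a=np.linspace(0,2*np.pi,361)
H=get_calibration('wrist')
C=[campose('wrist',d2),campose('wrist',d3)]
e=[(186,265),(199,299)]
ud=RG
def f(p):
    P=p+.028*(np.cos(a)[:,None]*RG[:,0]+np.sin(a)[:,None]*RG[:,2]);r=[]
    for c,x in zip(C,e):
        q=proj(P,c);r+= [q[:,1].min()-x[0],q[:,1].max()-x[1]]
    return r
def full(p): return f(p)+[proj(p+.028*UP,C[0])[0,0]-315,proj(p+.028*UP,C[1])[0,0]-317]
r=least_squares(full,[.622,-.035,.058]);print(r.x,r.fun)
for d in (d2,d3): print('in tool',rot(d['tcp_rot']).inv().apply(r.x-d['ee_pos']))
E
```

```text
[ 0.62274463 -0.03446306  0.06016601] [ 0.30512131 -0.35084238 -0.1710537   0.20433864 -0.14335788  0.10904762]
in tool [-0.00425839 -0.00227607  0.0782435 ]
in tool [-0.00016727 -0.00056038  0.03092915]
```

The w3 close-up shows the ring centred between the fingers (305.5–328.5 against 287–351). The fit puts its top 3 mm ahead of the TCP.

Emit:
send_rows(linear=[[0,-0.0005,0.004],[0,0,0.003],[0,0,0],[0,0,0],[0,0,0],[0,0,0]], twist=[[0,0,0],[0,0,0],[0,0,0],[0,0,0],[0,0,0],[0,0,0]], gripper=[38,38,38,10,8,5], grip_force=25)

```text
time: 5.18
ee_pos: [0.6234, -0.0208, 0.0796]
tcp_rot: [-145.0, 0.0, 176.3]
wrist_force: [-0.5, -1.4, 1.5]
opening: 0.0112
grasp_force: 29.6
```

Emit:
send_rows(linear=[[0,0,-0.008],[0,0,-0.012],[0,0,-0.02],[0,0,-0.03],[0,0,-0.03],[0,0,-0.03],[0,0,0],[0,0,0]], twist=[[0,0,0],[0,0,0],[0,0,0],[0,0,0],[0,0,0],[0,0,0],[-1,0,0],[-1,0,0]], gripper=[5,5,5,5,5,5,5,5])

```text
time: 6.18
ee_pos: [0.6288, 0.0557, 0.1871]
tcp_rot: [-165.3, 0.1, 176.5]
wrist_force: [-0.7, 0.4, -1.4]
opening: 0.0113
grasp_force: 29.6
```

```bash
python3 -c "
from h import *
print(bot.get_obs())
im=camera('top');im2=camera('scene');save(np.hstack([im[100:270,230:460],im2[130:300,200:430]]),'g.png')
plan([.5434,-.2609,.22],rot([180,0,81.4]),6)
RU=rot([180,0,176.3]);plan([.5434,-.2609,.22],RU,6)"
```

```text
{'time': 6.175, 'q': array([ 11.11395732,  18.7630666 ,  18.69673452,  93.62914072,
       -14.22667801,  15.13149126]), 'qd': array([-31.15786527, -27.76697959, -20.84521398, -28.32001228,
        73.17950041, -39.58194072]), 'joint_efforts': array([  6.93501234, -63.15212488,  48.50921631,   1.95628814,
        -2.94610441,   1.09709881]), 'ee_pos': array([0.62880231, 0.05565165, 0.18713143]), 'tcp_rot': array([-1.65311141e+02,  1.03101695e-01,  1.76457082e+02]), 'wrist_force': array([-0.71900469,  0.35299356, -1.43686353]), 'torque': array([0.25259464, 0.02004909, 0.01253522]), 'grasp_force': 29.56865950200708, 'opening': 0.011283235566331349}
shift/n [ 0.0107 -0.0526  0.0085] twist [-1.101  1.243  9.414] after-turn shift [-0.0538 -0.0063 -0.0051]
shift/n [ 0.0107 -0.0526  0.0085] twist [-1.478  0.026 -0.018] after-turn shift [ 0.0108 -0.053  -0.0051]
```

Emit:
send_rows(linear=[[0,0,0],[0,0,0],[0.0108,-0.053,-0.0051],[0.0108,-0.053,-0.0051],[0.0108,-0.053,-0.0051],[0.0108,-0.053,-0.0051],[0.0108,-0.053,-0.0051],[0.0108,-0.053,-0.0051]], twist=[[-0.75,0,0],[-0.75,0,0],[0,0,0],[0,0,0],[0,0,0],[0,0,0],[0,0,0],[0,0,0]], gripper=[5,5,5,5,5,5,5,5])

```text
time: 7.28
ee_pos: [0.5424, -0.2604, 0.2169]
tcp_rot: [-179.9, -0.1, 176.3]
wrist_force: [0.8, -0.4, 0.2]
opening: 0.011
grasp_force: 29.6
```

Emit:
send_rows(linear=[[0,0,0],[0,0,0],[0,0,0],[0,0,0],[0,0,0],[0,0,0],[0,0,0],[0,0,0]], twist=[[0,0,1],[0,0,1],[0,0,1],[0,0,1],[0,0,1],[0,0,1],[0,0,1],[0,0,1]], gripper=[5,5,5,5,5,5,5,5])

```text
time: 8.28
ee_pos: [0.543, -0.2588, 0.2165]
tcp_rot: [-179.8, 0.1, 96.0]
wrist_force: [-0.2, -0.3, -0.4]
opening: 0.0113
grasp_force: 29.6
```

Emit:
send_rows(linear=[[0,0,0],[0,0,0],[0,0,0],[0,0,0]], twist=[[0,0,0.75],[0,0,0.75],[0,0,0],[0,0,0]], gripper=[5,5,5,5])

```text
time: 8.78
ee_pos: [0.5431, -0.2591, 0.2166]
tcp_rot: [-179.9, 0.1, 81.5]
wrist_force: [-0.0, -0.5, -0.8]
opening: 0.0116
grasp_force: 29.6
```

```bash
python3 -c "
from h import *
look('w4',140,120,360,270,2.2)
plan([.5434,-.2609,.18],rot([180,0,81.4]))"
```

```text
8.78 [ 0.54308844 -0.25908222  0.21660282] [-1.79939463e+02  6.76075127e-02  8.14760413e+01] [-2.54665646e+01  1.17410478e+01  1.44514007e+01  9.27485602e+01
 -8.23143066e-02  7.30574573e+01]
shift/n [-0.0017  0.0006  0.0366] twist [-0.005  0.006  0.005] after-turn shift [-0.0017  0.0006  0.0366]
```

View pics/w4.png

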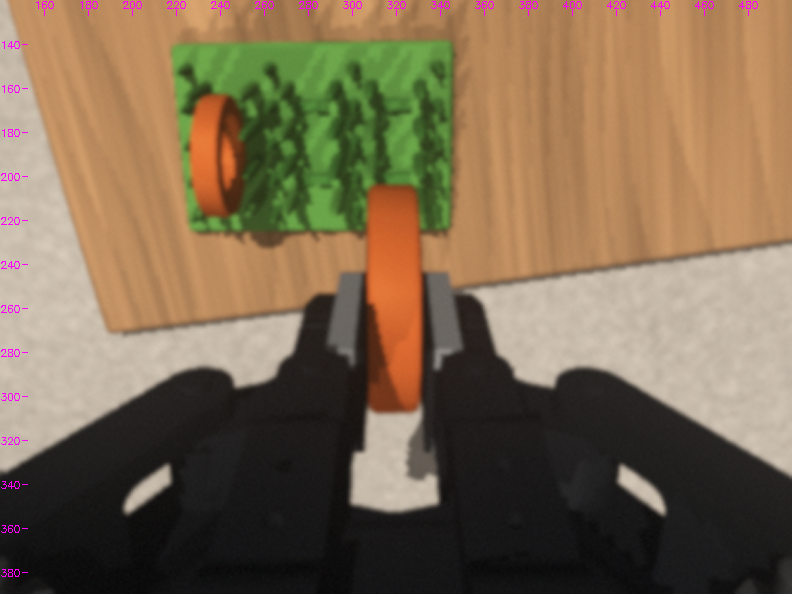

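The w4 picture shows the ring held squarely at columns 307–331. The rack pad corners are (218.6,140.5), (345.5,139), (344.5,224.5) and (226.4,225). Ring_b stands in the left slot at (237,190), and free slot 2 lies at about u = 324.

```bash
python3 - <<'E'
from h import *
np.set_printoptions(precision=4,suppress=True)
d=np.load('w4.npz');W=campose('wrist',d)
K=np.array([onplane(u,W,.023) for u in [(218.6,140.5),(345.5,139),(344.5,224.5),(226.4,225)]]);print(K,K.mean(0))
e=K[1]-K[0]+K[2]-K[3];f=K[0]-K[3]+K[1]-K[2];print(np.degrees(np.arctan2(e[1],e[0])),np.degrees(np.arctan2(f[1],f[0]))+90,np.linalg.norm(e)/2,np.linalg.norm(f)/2)
print('slot2',onplane((323.6,180),W,.035),'slot1',onplane((285.5,180),W,.035))
c,M,o=W;cp=(c,c['hand_eye'][:3,:3],c['hand_eye'][:3,3]);a=np.linspace(0,2*np.pi,361)
def g(p):
    v=proj(np.column_stack([p[0]+.028*np.cos(a),0*a,p[1]+.028*np.sin(a)]),cp)[:,1];return v.min()-212.7,v.max()-306.8
r=least_squares(g,[0,.02]);print('held ring centre tool x,z',r.x)
E
```

```text
[[ 0.445  -0.1994]
 [ 0.5761 -0.2177]
 [ 0.5633 -0.3114]
 [ 0.4312 -0.2925]] [ 0.5039 -0.2552]
-8.063511432694584 171.887112148766 0.13291172060146947 0.09439597895773098
slot2 [ 0.5476 -0.2547] slot1 [ 0.5085 -0.2489]
held ring centre tool x,z [-0.0126  0.04  ]
```

```bash
python3 - <<'E'
from h import *
np.set_printoptions(precision=4,suppress=True)
c=get_calibration('wrist');cp=(c,c['hand_eye'][:3,:3],c['hand_eye'][:3,3]);a=np.linspace(0,2*np.pi,361)
def ext(x,z):
    v=proj(np.column_stack([x+.028*np.cos(a),0*a,z+.028*np.sin(a)]),cp)[:,1];return v.min(),v.max()
print(ext(0,.024),ext(0,.031))
for n in ('w3','w4'):
    im=np.load(n+'.npz')['im'].astype(int)
    m=(im[:,:,0]>70)&(im[:,:,0]>1.7*im[:,:,1])&(im[:,:,0]>2.4*im[:,:,2])
    m[:,:295]=0;m[:,345:]=0
    v=np.where(m[:,318])[0];print(n,v.min(),v.max())
    for k in range(v.min(),v.max(),10):
        r=im[k,290:350,0]; 
        # predicted depth of the rim and width
        u=np.where(m[k])[0];print(k,u.min(),u.max(),end='; ')
    print()
im=np.load('w4.npz')['im'];save(cv2.resize(im[130:240,210:360],None,fx=5,fy=5,interpolation=cv2.INTER_CUBIC),'w4c.png')
E
```

```text
(np.float64(200.16945641884377), np.float64(304.95763798846014)) (np.float64(196.72805294689243), np.float64(297.1751467485401))
w3 201 298
201 310 324; 211 306 327; 221 306 327; 231 306 327; 241 306 328; 251 306 328; 261 306 328; 271 306 328; 281 306 328; 291 307 327; 
w4 205 306
205 310 326; 215 308 329; 225 307 330; 235 307 330; 245 306 332; 255 306 332; 265 308 332; 275 308 332; 285 308 332; 295 307 331; 305 309 328;
```

View pics/w4c.png

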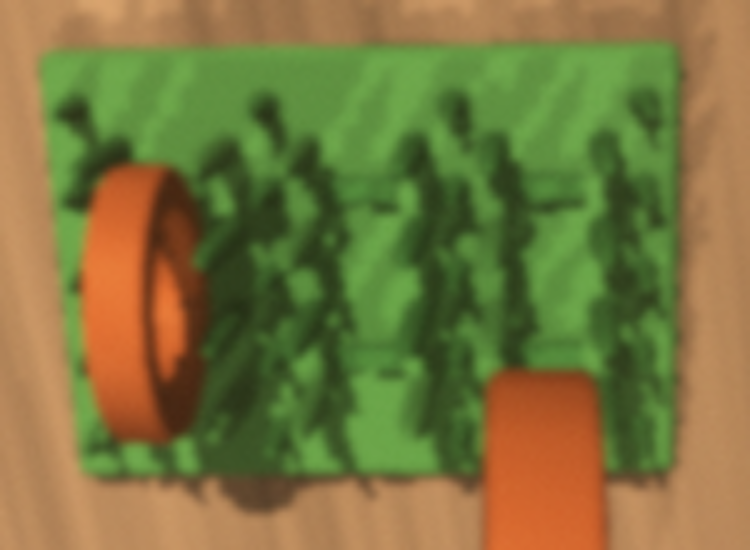

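The enlarged w4c crop shows both free slots between the blade rows. Slot 2's floor ridges are at about u = 321.4, v = 168 and 200, and slot 1's at u = 284.4. Ring_b is on the left, undisturbed.

```bash
python3 - <<'E'
from h import *
np.set_printoptions(precision=4,suppress=True)
d=np.load('w4.npz');W=campose('wrist',d)
for u in [(321.4,168),(321.4,200),(284.4,168),(285,200)]: print(onplane(u,W,.026))
c,s=np.cos(np.radians(-8.1)),np.sin(np.radians(-8.1))
for x in (.04,0):
  for y in (.0185,-.0185):
    P=[.5039+c*x-s*y,-.2552+s*x+c*y,.026];print('pred',P,proj(P,W))
cc=get_calibration('wrist');cp=(cc,cc['hand_eye'][:3,:3],cc['hand_eye'][:3,3]);a=np.linspace(0,2*np.pi,361)
def g(p):
    v=proj(np.column_stack([p[0]+.028*np.cos(a),0*a,p[1]+.028*np.sin(a)]),cp)[:,1];return v.min()-204.5,v.max()-306.8
r=least_squares(g,[0,.02]).x;print('held',r)
RT=rot([180,0,81.9]); h=np.array([r[0],0,r[1]])
for z in (.12,.051): 
    t=np.array([.5439,-.2608,z])-RT.apply(h);print('TCP',t);plan(t,RT)
E
```

```text
[ 0.547  -0.2436]
[ 0.5419 -0.2783]
[ 0.5084 -0.2378]
[ 0.5027 -0.2725]
pred [np.float64(0.5461076190995076), np.float64(-0.242520611609747), 0.026] [[320.4131 167.1448]]
pred [np.float64(0.540894273517817), np.float64(-0.2791514869452596), 0.026] [[320.6052 200.8319]]
pred [np.float64(0.5065066727908453), np.float64(-0.23688456233224367), 0.026] [[282.4969 167.4223]]
pred [np.float64(0.5012933272091548), np.float64(-0.2735154376677563), 0.026] [[283.8883 201.0627]]
held [-0.0035  0.0273]
TCP [ 0.5444 -0.2574  0.1473]
shift/n [0.002  0.0011 0.0693] twist [-0.005  0.006 -0.045] after-turn shift [0.0019 0.001  0.0693]
TCP [ 0.5444 -0.2574  0.0783]
shift/n [0.0021 0.0011 0.1383] twist [-0.005  0.006 -0.045] after-turn shift [0.0019 0.001  0.1383]
```

Emit:
send_rows(linear=[[0.002,0.0016,0.02],[0,0,0.035],[0,0,0.03],[0,0,0.015],[0,0,0],[0,0,0]], twist=[[0,0,-0.045],[0,0,0],[0,0,0],[0,0,0],[0,0,0],[0,0,0]], gripper=[5,5,5,5,5,5])

```text
time: 9.57
ee_pos: [0.5454, -0.258, 0.1182]
tcp_rot: [179.9, 0.1, 81.8]
wrist_force: [-1.0, 0.3, 0.4]
opening: 0.0112
grasp_force: 29.6
```

Emit:
send_rows(linear=[[0,0,0.008],[0,0,0.008],[0,0,0.006],[0,0,0.004],[0,0,0],[0,0,0]], twist=[[0,0,0],[0,0,0],[0,0,0],[0,0,0],[0,0,0],[0,0,0]], gripper=[5,5,5,5,5,5])

```text
time: 10.32
ee_pos: [0.545, -0.2578, 0.0909]
tcp_rot: [180.0, 0.0, 81.7]
wrist_force: [0.2, -0.0, -0.8]
opening: 0.011
grasp_force: 29.6
```

Emit:
send_rows(linear=[[0,0,0.005],[0,0,0.004],[0,0,0.002],[0,0,0.001],[0,0,0],[0,0,0]], twist=[[0,0,0],[0,0,0],[0,0,0],[0,0,0],[0,0,0],[0,0,0]], gripper=[5,5,5,5,5,5])

```text
time: 11.08
ee_pos: [0.5449, -0.2578, 0.0789]
tcp_rot: [180.0, 0.0, 81.7]
wrist_force: [0.6, 0.3, 0.4]
opening: 0.0114
grasp_force: 29.6
```

```bash
python3 - <<'E'
from h import *
look('w5',200,100,240,220,2.5)
E
```

```text
11.08 [ 0.54492124 -0.25780047  0.07886449] [1.79987862e+02 3.35263461e-02 8.17456381e+01] [-2.53058700e+01  1.21309307e+01 -3.14499741e-01  7.75331338e+01
 -2.84932213e-02  7.29484831e+01]
```

View pics/w5.png

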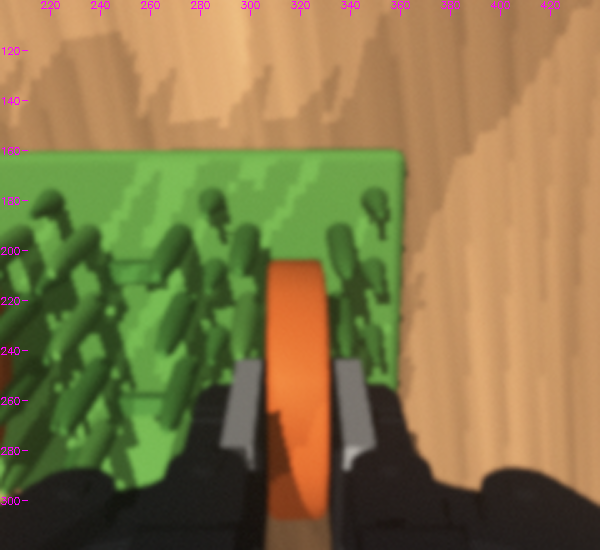

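The w5 picture shows the ring between slot 2's blade rows, columns 306–332, clear on both sides. It has not touched the floor yet, as the force reads about 0.

Emit:
send_rows(linear=[[0,0,0.001],[0,0,0.001],[0,0,0],[0,0,0]], twist=[[0,0,0],[0,0,0],[0,0,0],[0,0,0]], gripper=[5,5,5,5])

```text
time: 11.62
ee_pos: [0.5449, -0.2578, 0.0768]
tcp_rot: [180.0, 0.0, 81.7]
wrist_force: [0.3, 0.2, 0.9]
opening: 0.011
grasp_force: 29.6
```

```bash
python3 - <<'E'
from h import *
o=bot.get_obs();print(o['ee_pos'],o['wrist_force'])
W=campose('wrist',o);im=camera('wrist').astype(int)
m=(im[:,:,0]>70)&(im[:,:,0]>1.7*im[:,:,1])&(im[:,:,0]>2.4*im[:,:,2])
v=np.where(m[150:,318])[0]+150;print(v.min(),v.max())
E
```

```text
[ 0.54486702 -0.25777435  0.07675153] [0.25870623 0.16935685 0.88743727]
205 307
```

Emit:
send_rows(linear=[[0,0,0.001],[0,0,0.001],[0,0,0],[0,0,0]], twist=[[0,0,0],[0,0,0],[0,0,0],[0,0,0]], gripper=[5,5,5,5])

```text
time: 12.18
ee_pos: [0.5449, -0.2578, 0.0747]
tcp_rot: [180.0, 0.0, 81.7]
wrist_force: [1.1, -0.0, 0.4]
opening: 0.0113
grasp_force: 29.6
```

Emit:
send_rows(linear=[[0,0,0.001],[0,0,0],[0,0,0.001],[0,0,0]], twist=[[0,0,0],[0,0,0],[0,0,0],[0,0,0]], gripper=[5,5,5,5])

```text
time: 12.68
ee_pos: [0.5451, -0.2579, 0.0736]
tcp_rot: [179.9, 0.0, 81.7]
wrist_force: [-2.1, 0.5, 5.5]
opening: 0.0111
grasp_force: 30.2
```

Emit:
send_rows(linear=[[0,0,0],[0,0,0],[0,0,0],[0,0,-0.01],[0,0,-0.03],[0,0,-0.05],[0,0,-0.05],[0,0,0]], twist=[[0,0,0],[0,0,0],[0,0,0],[0,0,0],[0,0,0],[0,0,0],[0,0,0],[0,0,0]], gripper=[18,30,30,30,30,30,30,30])

```text
time: 13.68
ee_pos: [0.5462, -0.2583, 0.2181]
tcp_rot: [179.6, 0.2, 81.7]
wrist_force: [0.7, -0.3, 0.2]
opening: 0.0259
grasp_force: 0.0
```

```bash
python3 - <<'E'
from h import *
np.set_printoptions(precision=4,suppress=True)
o=bot.get_obs();print(o['ee_pos'])
W=campose('wrist',o);im=camera('wrist');np.savez('w6',im=im,ee_pos=o['ee_pos'],tcp_rot=o['tcp_rot']);im=im.astype(int)
m=((im[:,:,0]>70)&(im[:,:,0]>1.7*im[:,:,1])&(im[:,:,0]>2.4*im[:,:,2])).astype(np.uint8)
n,l,s,c=cv2.connectedComponentsWithStats(m)
print([ (s[i],c[i]) for i in range(1,n) if s[i][4]>150 and s[i][4]<9000])
# model projection of rings seated
RK=R.from_euler('z',-8.1,degrees=True);a=np.linspace(0,2*np.pi,181)
for x in (.04,-.04):
    P=np.vstack([RK.apply(np.column_stack([0*a+x+k,.028*np.cos(a),.028*np.sin(a)]))+[.5045,-.2552,.051] for k in (-.006,.006)])
    q=proj(P,W);print('pred box',q.min(0),q.max(0))
E
```

```text
[ 0.5462 -0.2583  0.2181]
[(array([309, 162,  13,  54, 673], dtype=int32), array([314.9866, 188.5379])), (array([ 222,  164,   25,   54, 1054], dtype=int32), array([233.7951, 190.2391]))]
pred box [310.0675 162.1943] [323.3355 218.6148]
pred box [222.0855 162.5952] [248.9607 218.9114]
```

The numbers confirm the ring is seated in slot 2: it measures 309–322 × 162–216 against a predicted 310–323 × 162–218, and ring_b matches its prediction too. On to the spoon.

```bash
cat >> h.py <<'E'
def tiltframe(deg,hy=np.array([.0645,.998,0]),y=np.array([-.998,.0645,0])):
    t=np.radians(deg);return frame(np.sin(t)*hy-np.cos(t)*np.array([0,0,1]),y)
GP=np.array([.5359,.0148,.1255])
def tcp(g,M): return g+.005*M[:,2]
E
python3 - <<'E'
from h import *
M=tiltframe(12);p=tcp(GP,M)-.07*M[:,2]
M0=tiltframe(0)
print(p);plan(p,M0,6);plan(p,M,6)
E
```

```text
[0.53502833 0.00131282 0.18907937]
shift/n [ 0.0425 -0.008   0.0043] twist [ 1.7000e-02 -3.5000e-02  1.7544e+01] after-turn shift [-0.043   0.0046  0.0044]
shift/n [ 0.0425 -0.008   0.0043] twist [ 1.851 -0.108 17.451] after-turn shift [-0.0412  0.0046  0.0132]
```

Emit:
send_rows(linear=[[0,0,0],[0,0,0],[0,0,0],[0,0,0],[0,0,0],[0,0,0],[0,0,0],[0,0,0]], twist=[[0,0,-1.025],[0,0,-1.025],[0,0,-1.025],[0,0,-1.025],[0,0,-1.025],[0,0,-1.025],[0,0,-1.025],[0,0,-1.025]], gripper=[60,60,60,60,60,60,60,60])

```text
time: 14.72
ee_pos: [0.5444, -0.2575, 0.2113]
tcp_rot: [-180.0, -0.1, 164.1]
wrist_force: [0.6, -0.5, 0.4]
opening: 0.0513
grasp_force: 0.0
```

Emit:
send_rows(linear=[[0,0,0],[0,0,0],[0,0,0],[0,0,0],[0,0,0],[0,0,0],[0,0,0],[0,0,0]], twist=[[0,0,-1.025],[0,0,-1.025],[0,0,-1.025],[0,0,-1.025],[0,0,-1.025],[0,0,-1.025],[0,0,-1.025],[0,0,-1.025]], gripper=[60,60,60,60,60,60,60,60])

```text
time: 15.72
ee_pos: [0.5444, -0.2575, 0.2113]
tcp_rot: [179.9, -0.0, -113.9]
wrist_force: [0.7, 0.6, -1.0]
opening: 0.0511
grasp_force: 0.0
```

Emit:
send_rows(linear=[[0,0,0],[0,0,0],[0,0,0],[0,0,0]], twist=[[0,0,-1.025],[0,0,-1.025],[0,0,0],[0,0,0]], gripper=[60,60,60,60])

```text
time: 16.23
ee_pos: [0.5447, -0.2576, 0.2121]
tcp_rot: [179.9, -0.0, -94.0]
wrist_force: [0.7, -0.0, 0.4]
opening: 0.0511
grasp_force: 0.0
```

```bash
python3 - <<'E'
from h import *
o=bot.get_obs();print(o['ee_pos'],o['tcp_rot'],o['q'])
M=tiltframe(12);p=tcp(GP,M)-.07*M[:,2]
plan(p,M,6)
E
```

```text
[ 0.54466655 -0.25762694  0.21207171] [ 1.79945814e+02 -1.10585485e-02 -9.39831733e+01] [-2.53006269e+01  1.17908712e+01  1.40071261e+01  9.22627133e+01
 -3.00004536e-02 -1.11317436e+02]
shift/n [-0.0429  0.0046  0.0038] twist [ 0.002 -1.201 -0.029] after-turn shift [-0.0412  0.0044  0.0127]
```

Emit:
send_rows(linear=[[-0.0429,0.0046,0],[-0.0429,0.0046,0],[-0.0429,0.0046,0],[-0.0429,0.0046,0],[0,0,0],[0,0,0]], twist=[[0,0,0],[0,0,0],[0,0,0],[0,0,0],[0,0,0],[0,0,0]], gripper=[60,60,60,60,60,60])

```text
time: 16.98
ee_pos: [0.5378, -0.0854, 0.2126]
tcp_rot: [-180.0, -0.0, -93.8]
wrist_force: [-0.1, 0.3, -0.8]
opening: 0.051
grasp_force: 0.0
```

```bash
python3 - <<'E'
from h import *
look('v1')
M=tiltframe(12);p=tcp(GP,M)-.07*M[:,2]
plan(p,M,2)
E
```

```text
16.98 [ 0.53777596 -0.08541756  0.21257922] [-1.79998068e+02 -4.50453049e-02 -9.38226544e+01] [-9.00293290e+00  3.64368051e+00  5.02859754e+00  9.13789256e+01
 -4.46868613e-02 -9.51802816e+01]
shift/n [-0.0434  0.0043  0.0117] twist [-1.000e-03 -1.204e+00 -1.500e-02] after-turn shift [-0.04    0.0042  0.0205]
```

Emit:
send_rows(linear=[[-0.0434,0.0043,0.0117],[-0.0434,0.0043,0.0117],[0,0,0],[0,0,0],[0,0,0],[0,0,0]], twist=[[0,0,0],[0,0,0],[0,-0.6,0],[0,-0.6,0],[0,0,0],[0,0,0]], gripper=[60,60,60,60,60,60])

```text
time: 17.77
ee_pos: [0.535, 0.001, 0.1891]
tcp_rot: [180.0, 11.9, -93.9]
wrist_force: [-0.6, -0.0, 0.9]
opening: 0.0513
grasp_force: 0.0
```

```bash
python3 - <<'E'
from h import *
look('v2')
ims=[]
for n,x,y in (('v1',200,60),('v2',200,60)):
    im=np.load(n+'.npz')['im'][y:y+270,x:x+190]
    c=cv2.resize(im,None,fx=2.1,fy=2.1,interpolation=cv2.INTER_CUBIC)
    for u in range(x+20,x+190,20):
        cv2.putText(c,str(u),(int((u-x)*2.1)-10,8),0,.33,(255,0,255),1);c[10:16,int((u-x)*2.1)]=(255,0,255)
    for v in range(y+20,y+270,20):
        cv2.putText(c,str(v),(0,int((v-y)*2.1)+4),0,.33,(255,0,255),1);c[int((v-y)*2.1),22:28]=(255,0,255)
    ims.append(c)
save(np.hstack(ims),'v12.png')
d=np.load('v1.npz'),np.load('v2.npz')
for e in d:
    W=campose('wrist',e);print(proj([GP,GP+.056*UP,GP+.038*UP,GP-.03*UP],W))
E
```

```text
17.77 [0.53495765 0.00101989 0.18910121] [179.98485983  11.85835701 -93.86357249] [ -5.86210085   2.10771457   0.19872863  88.52602068  11.85049924
 -92.04524827]
[[327.95904454 326.96473914]
 [329.39643194 403.72956301]
 [328.90012097 376.9323464 ]
 [327.30813878 292.97890591]]
[[317.58957896 226.34507136]
 [317.65580788 313.18838239]
 [317.63159766 282.97283146]
 [317.56330673 187.63107428]]
```

View pics/v12.png

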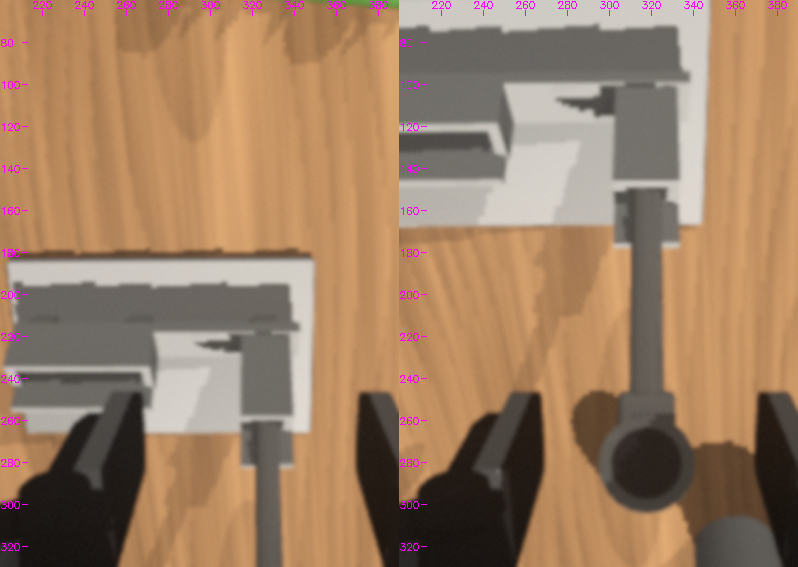

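The v12 picture (left v1, right v2) shows the handle at column 318 in v2 from row 150 to 247, and the head centred at (318,279), about 45 px wide, with its end at row 304. It lies midway between the fingers and at the predicted column. The head sits a few pixels above the predicted row 283.

```bash
python3 - <<'E'
from h import *
np.set_printoptions(precision=4,suppress=True)
d=np.load('v2.npz');W=campose('wrist',d);S,T=campose('scene'),campose('top')
c,M,o=W;a=np.linspace(0,2*np.pi,181);N=np.cross(UP,[.998,-.0645,0]);Y=np.array([.998,-.0645,0])
def head(h,):
    q=np.vstack([proj(h+.0145*np.cos(a)[:,None]*Y+.018*np.sin(a)[:,None]*UP+k*N,W) for k in(-.003,.003)]);return q.min(0),q.max(0)
h=GP+.038*UP;print('pred head box',head(h),'cam',o)
f=lambda p:[*(proj(p,T)[0]-(288,202)),*(proj(p,S)[0]-(335,180.5)),*(proj(p,W)[0]-(318,279))]
r=least_squares(f,h);print('head tri',r.x,r.fun,head(r.x))
print('GP',r.x-.038*UP)
E
```

```text
pred head box (array([293.9757, 253.6333]), array([341.2428, 313.7739])) cam [ 0.5277 -0.0972  0.2991]
head tri [0.5371 0.0365 0.1535] [-0.0679  0.7699 -0.9048  1.072  -0.1018  0.325 ] (array([294.5808, 250.4705]), array([341.1794, 309.6072]))
GP [0.5357 0.0147 0.1223]
```

```bash
sed -i 's/^GP=.*/GP=np.array([.5357,.0143,.121])/' h.py; python3 - <<'E'
from h import *
M=tiltframe(12);plan(tcp(GP,M),M)
E
```

```text
shift/n [0.0014 0.0001 0.0744] twist [-0.002 -0.013 -0.011] after-turn shift [0.0016 0.0001 0.0744]
```

Emit:
send_rows(linear=[[0.0014,0,0.02],[0,0,0.02],[0,0,0.018],[0,0,0.01],[0,0,0.006],[0,0,0],[0,0,0]], twist=[[0,0,0],[0,0,0],[0,0,0],[0,0,0],[0,0,0],[0,0,0],[0,0,0]], gripper=[50,50,50,50,50,50,50])

```text
time: 18.7
ee_pos: [0.5361, 0.0157, 0.1171]
tcp_rot: [-179.9, 12.0, -93.8]
wrist_force: [-0.5, -0.1, -0.7]
opening: 0.0428
grasp_force: 0.0
```

Emit:
send_rows(linear=[[0,0,0],[0,0,0],[0,0,0],[0,0,0],[0,0,0]], twist=[[0,0,0],[0,0,0],[0,0,0],[0,0,0],[0,0,0]], gripper=[35,20,5,5,5], grip_force=30)

```text
time: 19.32
ee_pos: [0.5358, 0.0158, 0.1167]
tcp_rot: [-180.0, 12.0, -93.8]
wrist_force: [-0.5, -0.1, 2.6]
opening: 0.0101
grasp_force: 32.3
```

Emit:
send_rows(linear=[[-0.0073,0,-0.0068],[-0.0146,0,-0.0136],[-0.022,0,-0.0205],[-0.022,0,-0.0205],[0,0,-0.03],[0,0,-0.03],[0,0,0],[0,0,0]], twist=[[0,0,0],[0,0,0],[0,0,0],[0,0,0],[0,0,0],[0,0,0],[0,-0.9,0],[0,-0.9,0]], gripper=[5,5,5,5,5,5,5,5], grip_force=40)

```text
time: 20.32
ee_pos: [0.5388, 0.0563, 0.2515]
tcp_rot: [-179.8, 30.3, -93.5]
wrist_force: [-0.2, 0.8, -1.1]
opening: 0.0104
grasp_force: 39.8
```

Emit:
send_rows(linear=[[0,0,0],[0,0,0],[0,0,0],[0,0,0]], twist=[[0,-0.85,0],[0,-0.85,0],[0,0,0],[0,0,0]], gripper=[5,5,5,5])

```text
time: 20.82
ee_pos: [0.5386, 0.0554, 0.2498]
tcp_rot: [-179.9, 46.8, -93.7]
wrist_force: [-0.7, -0.1, -0.2]
opening: 0.0103
grasp_force: 39.9
```

```bash
python3 - <<'E'
from h import *
np.set_printoptions(precision=3,suppress=True)
o=bot.get_obs();print(o['ee_pos'],o['tcp_rot'],o['q'],o['opening'],o['grasp_force'])
A=rot(o['tcp_rot']);T2=R.from_euler('z',-86.3,degrees=True)*A
print(T2.as_matrix())
tw=(A.inv()*T2).as_rotvec(degrees=True)/10;print('twist/9',tw/9)
for n in ('top','scene'):
    np.save(n+'2',camera(n))
g=np.array([.498,.238,.26]);plan(g+.005*T2.as_matrix()[:,2],T2,6)
E
```

```text
[0.539 0.055 0.25 ] [-179.935   46.81   -93.674] [ -15.09     7.369    3.376   97.824   45.634 -106.374] 0.01033184027215849 39.934608936309814
[[-0.684  0.     0.729]
 [-0.     1.    -0.001]
 [-0.729 -0.001 -0.684]]
twist/9 [0.699 0.001 0.656]
shift/n [-0.021  0.008  0.021] twist [6.293 0.015 5.912] after-turn shift [ 0.003  0.03  -0.005]
```

Emit:
send_rows(linear=[[0,0,0],[0,0,0],[0,0,0],[0,0,0],[0,0,0],[0,0,0],[0,0,0],[0,0,0]], twist=[[0.699,0,0.656],[0.699,0,0.656],[0.699,0,0.656],[0.699,0,0.656],[0.699,0,0.656],[0.699,0,0.656],[0.699,0,0.656],[0.699,0,0.656]], gripper=[5,5,5,5,5,5,5,5])

```text
time: 21.92
ee_pos: [0.5379, 0.0554, 0.2511]
tcp_rot: [179.8, 47.1, -170.9]
wrist_force: [0.3, -0.0, -0.4]
opening: 0.0103
grasp_force: 39.9
```

Emit:
send_rows(linear=[[0,0,0],[0,0,0],[0,0,0]], twist=[[0.699,0,0.656],[0,0,0],[0,0,0]], gripper=[5,5,5])

```text
time: 22.3
ee_pos: [0.5383, 0.0558, 0.2496]
tcp_rot: [179.8, 46.9, -179.9]
wrist_force: [0.3, 0.0, -0.5]
opening: 0.0107
grasp_force: 39.9
```

```bash
python3 - <<'E'
from h import *
o=bot.get_obs();print(o['ee_pos'],o['tcp_rot'],o['q'],o['opening'])
M=frame(np.array([np.sin(np.radians(46.9)),0,-np.cos(np.radians(46.9))]),np.array([0,1.,0]))
g=np.array([.498,.238,.25]);plan(g+.005*M[:,2],M,5)
E
```

```text
[0.53826573 0.05583993 0.24962774] [ 179.76496926   46.87016287 -179.94697478] [  9.10121703 -41.19860752 -38.76895506  45.89198674  -6.35688799
   6.21041615] 0.010657752110010542
shift/n [ 0.0054  0.0365 -0.0048] twist [ 0.027 -0.003  0.004] after-turn shift [ 0.0054  0.0364 -0.0049]
```

Emit:
send_rows(linear=[[0.0054,0.0365,-0.0049],[0.0054,0.0365,-0.0049],[0.0054,0.0365,-0.0049],[0.0054,0.0365,-0.0049],[0.0054,0.0365,-0.0049],[0,0,0],[0,0,0]], twist=[[0,0,0],[0,0,0],[0,0,0],[0,0,0],[0,0,0],[0,0,0],[0,0,0]], gripper=[5,5,5,5,5,5,5])

```text
time: 23.18
ee_pos: [0.5024, 0.2369, 0.2462]
tcp_rot: [179.8, 46.8, 179.9]
wrist_force: [0.5, 0.2, -0.8]
opening: 0.0101
grasp_force: 39.9
```

```bash
python3 - <<'E'
from h import *
np.set_printoptions(precision=4,suppress=True)
o=bot.get_obs();print(o['ee_pos'],o['tcp_rot'],o['q'])
W=campose('wrist',o);w=camera('wrist');t=camera('top');s=camera('scene')
np.savez('x1',w=w,t=t,s=s,ee_pos=o['ee_pos'],tcp_rot=o['tcp_rot'])
S,T=campose('scene'),campose('top')
# cup ellipse check from the starting pictures: mouth = bright rim ring; print predicted rim box in top & scene
a=np.linspace(0,2*np.pi,90)
for c in [(.498,.238)]:
  for n,C in (('top',T),('scene',S)):
    q=proj(np.column_stack([c[0]+.028*np.cos(a),c[1]+.028*np.sin(a),0*a+.095]),C);print(n,q.min(0),q.max(0))
t0=np.load('top.npy')
print('top rows/cols gray around cup'); g=cv2.cvtColor(t0,cv2.COLOR_RGB2GRAY)
print(g[222,160:215]);print(g[195:250,186])
sp=o['ee_pos']-.005*rot(o['tcp_rot']).as_matrix()[:,2]
for n,C in (('wrist',W),('top',T),('scene',S)):
    print(n,proj([sp,sp+[0,0,.056],sp-[0,0,.1]],C))
for n,a_,b_ in (('top',t,np.load('top.npy')),('scene',s,np.load('scene.npy'))):
    df=(np.abs(a_.astype(int)-b_).sum(2)>60).astype(np.uint8)
    m,l,st,ce=cv2.connectedComponentsWithStats(df);print(n,[list(st[i]) for i in range(1,m) if st[i][4]>30])
E
```

```text
[0.5024 0.2369 0.2462] [179.818   46.7694 179.864 ] [ 37.7955 -32.593  -33.455   49.0447 -26.4476  28.0512]
top [171.7685 209.5491] [200.5481 237.5839]
scene [390.8093 168.6926] [410.8024 182.8963]
top rows/cols gray around cup
[114 115 115 114 113 115 112 106 104 101  99 111 128 126  94  65  54  56
  58  58  57  49  46  38  36  37  37  41  45  48  49  49  53  50  50  50
  54  85 126 125  85  54  48  46  46  42  46  45  48  47  48  46  46  45
  47]
[ 67  66  68  66  69  82 103 119 123 117 111 110 117 130 141 146 144 126
  91  63  56  55  53  44  39  37  35  37  42  44  45  47  48  47  48  49
  47  45  45  41  55  89 127 129 110 109 114 120 126 127 126 130 132 130
 127]
wrist [[319.06   281.2295]
 [319.3424 425.6087]
 [318.7338 114.979 ]]
top [[160.3568 211.2966]
 [147.4463 205.5334]
 [178.6788 219.4841]]
scene [[407.6233 133.7129]
 [410.5555 116.3483]
 [402.8664 161.8924]]
top [[np.int32(0), np.int32(30), np.int32(640), np.int32(370), np.int32(120022)], [np.int32(320), np.int32(79), np.int32(10), np.int32(11), np.int32(59)], [np.int32(267), np.int32(122), np.int32(12), np.int32(13), 
[... 1476 characters left out ...]
(53), np.int32(32), np.int32(822)], [np.int32(565), np.int32(155), np.int32(16), np.int32(8), np.int32(42)], [np.int32(508), np.int32(163), np.int32(13), np.int32(9), np.int32(70)], [np.int32(328), np.int32(177), np.int32(11), np.int32(14), np.int32(93)], [np.int32(570), np.int32(199), np.int32(13), np.int32(13), np.int32(52)], [np.int32(486), np.int32(212), np.int32(26), np.int32(26), np.int32(160)], [np.int32(212), np.int32(217), np.int32(27), np.int32(21), np.int32(269)], [np.int32(311), np.int32(223), np.int32(12), np.int32(18), np.int32(152)], [np.int32(374), np.int32(233), np.int32(21), np.int32(8), np.int32(74)], [np.int32(339), np.int32(250), np.int32(9), np.int32(11), np.int32(39)]]
```

```bash
python3 - <<'E'
from h import *
w=np.load('x1.npz')['w'].astype(int)
for v in range(90,250,10):
    sat=(w[v,295:345].max(1)-w[v,295:345].min(1)); print(v,' '.join('%2d'%x for x in sat[::1]))
E
```

```text
90 88 88 82 61 33 16 12 11 12 11 12 12 13 12 11 11 11 11 11 11 11 11 12 15 28 51 75 86 87 88 89 88 88 89 88 87 88 88 88 89 88 88 89 88 89 89 90 90 90 90
100 12 12 11 11 11 10 10  9 12 11 11 11 11 11 11 11 10 11 12 11 11 12 12 14 19 29 43 60 77 87 91 92 93 93 93 93 93 92 93 93 93 94 94 94 94 95 95 95 94 94
110 11 11 12 11 11 11 12 10 10 11 11 11 10 11 10 10  9 11 11  9 10 11 10 12 11 13 11 11 12 12 12 12 12 11 13 20 39 67 88 96 97 97 96 97 97 96 96 97 97 97
120 11 11 11 12 11 10 11 11 11 11 12 11 11 11 11 11 11 11 11 11 12 12 11 11 12 12 12 11 11 12 12 11 13 12 12 12 12 12 13 13 19 37 66 88 95 95 96 95 93 92
130 10 12 11 11 11 12 11 11 11 11 11 10 11 11 11 11 11 10  9 11 11 11 11 13 12 12 11 12 12 12 12 12 12 11 11 13 11 12 11 12 11 12 19 41 70 90 96 96 95 97
140 11 11 11 12 10 10 11 10 11 11 11 11  9 11 10 11 11 11 11 10 10 11 11 11 11 11 11 10 11 10 11 11 12 13 12 12 13 12 11 12 12 17 34 63 86 96 97 97 98 97
150 10 10 11 11 11 11 10 10 11 11 11 11 10 10 11 10 11  9 10 10 11 11 11 10 11 11 11 12 12 11 12 12 13 13 13 12 13 17 31 57 79 90 91 92 92 93 92 91 92 92
160 11 12 12 12 12 13 1
[... 662 characters left out ...]
 10  9 10 10 10  9  9 11 11 10 11 12 20 25 26 27 28 28 28 28 27 26 27 28 28 28 27 27
210 21 21 21 21 22 21 21 21 21 20 21 19 18 14 10  9  9  9  8  9 11  9  9 10  9  9  9  9  9 10  8  9 11 12 14 18 21 20 21 21 21 21 21 21 21 18 19 20 19 21
220 22 21 21 21 20 20 19 19 21 19 20 21 18 13 10  9  9  8  9  8  8  8  7  8  7  7  8  8  9  9  9 10 10 10 13 16 20 21 20 20 20 20 22 21 21 19 19 20 20 20
230 20 21 21 20 21 21 19 20 20 20 19 18 15 11  8  7  7  6  7  5  7  7  6  7  7  7  7  7  7  7  6  7  7  8 11 16 20 21 21 21 21 21 20 21 20 19 18 19 19 20
240 20 20 19 19 19 18 17 20 20 19 19 19 16 13  8  7  7  7  8  7  7  7  6  6  6  7  6  7  7  7  6  6  6  7 10 14 18 20 20 21 22 21 21 20 21 20 19 18 19 20
```

```bash
python3 - <<'E'
from h import *
d=np.load('x1.npz');g=cv2.cvtColor(d['w'],cv2.COLOR_RGB2GRAY)
for v in range(76,170,4): print(v,g[v,286:352:3])
W=campose('wrist',d);a=np.linspace(0,2*np.pi,90)
q=proj(np.column_stack([.498+.024*np.cos(a),.238+.024*np.sin(a),0*a+.095]),W);print('mouth',q.min(0),q.max(0))
E
```

```text
76 [154 154 155 152 147 195 202 192 163 135 128 120 112 113 125 144 168 195
 191 170 153 151]
80 [149 149 149 145 158 200 201 197 197 199 199 198 200 198 187 177 166 149
 144 144 143 146]
84 [157 156 157 156 156 189 196 197 198 198 201 200 199 166 157 157 156 156
 157 158 158 158]
88 [149 150 149 149 150 194 197 198 198 198 198 189 157 148 146 148 147 146
 147 147 147 147]
92 [151 151 151 149 152 197 198 198 197 197 197 178 143 139 139 140 142 140
 140 139 141 142]
96 [149 153 166 179 192 198 198 198 198 198 197 176 155 156 157 156 156 157
 158 156 156 155]
100 [192 198 199 199 198 199 196 196 196 195 196 192 159 149 149 150 152 152
 153 153 155 155]
104 [200 199 192 175 153 137 136 144 163 166 152 153 153 163 156 151 149 150
 151 151 149 147]
108 [186 142 117 114 114 114 115 113  99  90  94  98 100 117 180 157 150 148
 147 150 150 152]
112 [119 114 115 115 115 114 116 114  94  91  94  99 100 114 169 194 161 155
 156 156 157 157]
116 [116 115 114 114 115 116 113 114  93  91  94 100 102 112 170 197 189 156
 154 152 152 153]
120 [116 115 115 115 114 115 115 112  90  92  95 100 100 113 
[... 535 characters left out ...]
15 114 113  93  94  96 102 103 112 154 197 197 166
 153 155 156 155]
148 [115 117 115 115 114 114 115 113  93  94  96 102 103 112 154 196 187 156
 155 155 157 156]
152 [150 116 115 113 113 114 113 112  93  93  95 101 103 111 147 192 155 150
 150 151 152 153]
156 [199 187 148 117 116 114 115 112  94  95  98 103 103 112 138 151 149 152
 153 155 155 156]
160 [199 199 199 198 193 183 182 177 102  96  97 103 104 112 132 154 152 152
 152 150 150 151]
164 [156 180 198 199 199 198 198 189 101  97  98 103 105 111 127 150 149 147
 150 150 150 151]
168 [155 155 156 158 166 170 176 166  98  96  98 103 105 112 129 158 159 158
 160 160 160 161]
mouth [285.33955672  21.02991359] [355.11535693  81.88378161]
```

```bash
python3 - <<'E'
from h import *
d=np.load('x1.npz');g=cv2.cvtColor(d['w'],cv2.COLOR_RGB2GRAY)
for v in range(8,88,5): print(v,g[v,260:380:4])
E
```

```text
8 [ 64  61  63  61  63  64  72  98  99 100 100  98  97  99 103 108 113 104
 116 120 124 126 129 135 140 139 140 141 139 140]
13 [ 71  71  74  72  71  72  82  99 100 100 100 131 185 201 201 201 199 203
 202 184 146 127 131 135 139 136 136 137 135 136]
18 [ 72  73  73  73  72  72  90  99 102 160 199 191 141  87  80  77  74  84
 112 159 197 204 147 135 138 137 137 137 136 137]
23 [ 76  74  76  78  76  77  95 105 185 195  94  71  72  73  73  75  73  74
  73  71  74 151 200 182 137 137 136 136 136 137]
28 [ 78  79 119 151 153 167 104 195 184 145 135  72  73  74  74  75  73  73
  71  72  70  68 117 200 172 138 136 136 135 134]
33 [ 74  78 166 172 176 169 169 197 147 144 138 105  73  73  74  74  73  73
  74  72  72  99  99 126 203 155 150 149 150 149]
38 [111 128 168 171 168 163 199 157 147 143 139 129  76  74  74  75  74  74
  74  78 101 101  99  91 185 181 151 151 152 150]
43 [159 158 159 158 159 159 201 145 146 143 138 131 120  76  75  75  74  73
  77 104 105 103 100  93 147 200 149 149 149 149]
48 [156 164 164 162 161 158 201 146 146 144 137 130 122  87  77  76  76  98
 104 104 105 102 
[... 214 characters left out ...]
 112  95  98 100 102
 106 106 105 104 102 108 197 158 133 133 134 135]
63 [ 77 151 151 151 151 151 158 201 160 143 135 129 122 123 120 100 100 103
 104 105 106 105 104 184 183 157 159 141 134 134]
68 [141 140 141 141 140 140 141 152 202 162 135 130 128 124 120 113 103 103
 105 105 106 111 188 187 160 160 159 138 137 137]
73 [152 152 153 153 153 153 153 155 157 187 200 146 131 126 119 113 107 107
 107 114 166 198 169 155 154 154 154 150 131 130]
78 [152 153 153 153 154 153 153 152 153 141 186 196 201 196 186 172 170 189
 198 191 158 147 147 148 145 146 146 145 132 125]
83 [157 157 157 156 156 155 156 156 156 149 184 197 199 200 200 201 187 152
 151 152 151 151 152 155 155 156 156 146 138 137]
```

Emit:
send_rows(linear=[[0.0021,0.002,-0.0022],[0.0182,0,0.0171],[0.0182,0,0.0171],[0.0182,0,0.0171],[0.0109,0,0.0103],[0,0,0],[0,0,0]], twist=[[0,0,0],[0,0,0],[0,0,0],[0,0,0],[0,0,0],[0,0,0],[0,0,0]], gripper=[5,5,5,5,5,5,5])

```text
time: 24.2
ee_pos: [0.4996, 0.24, 0.1579]
tcp_rot: [179.7, 46.9, 179.7]
wrist_force: [0.3, -0.9, -0.0]
opening: 0.01
grasp_force: 39.9
```

```bash
python3 - <<'E'
from h import *
np.set_printoptions(precision=4,suppress=True)
o=bot.get_obs();print(o['ee_pos'],o['tcp_rot'],o['q'],o['wrist_force'])
w=camera('wrist');g=cv2.cvtColor(w,cv2.COLOR_RGB2GRAY);W=campose('wrist',o)
a=np.linspace(0,2*np.pi,90)
q=proj(np.column_stack([.495+.024*np.cos(a),.239+.024*np.sin(a),0*a+.095]),W);print('mouth',q.min(0),q.max(0))
for v in range(60,240,10): print(v,g[v,256:384:4])
E
```

```text
[0.4996 0.24   0.1579] [179.6966  46.9009 179.7418] [ 38.4448 -32.2093 -43.0159  39.2027 -26.8994  28.6245] [ 0.2837 -0.8556 -0.0493]
mouth [273.0432 131.5605] [360.4808 181.9413]
60 [ 74  75  74  74  75  79 105 108 110 110 109 108 107 107 110 113 115 120
 125 129 132 134 137 143 149 138 139 139 137 138 145 156]
70 [ 82  80  81  81  81  95 108 110 110 110 109 108 106 108 111 114 118 121
 125 128 130 135 138 140 147 148 145 145 145 145 143 143]
80 [ 72  73  73  72  72 104 108 111 110 108 109 108 107 109 111 115 119 124
 126 128 132 135 138 140 146 149 149 151 150 151 151 152]
90 [ 79  80  80  81  83 106 110 110 110 110 108 106 107 106 111 116 120 123
 125 130 132 134 137 141 146 150 147 145 146 147 145 144]
100 [121 136 138 139 130 108 110 110 111 110 109 108 108 110 114 118 120 123
 127 129 131 135 138 140 146 148 147 146 146 145 146 146]
110 [176 181 179 179 113 108 111 111 111 109 109 106 108 111 116 118 122 125
 126 129 131 136 138 141 145 149 153 163 163 161 162 161]
120 [170 169 169 162 108 111 112 111 110 110 108 107 110 112 116 119 122 122
 127 131 133 136 138 141 143 148 150 
[... 805 characters left out ...]
 161 158 158 158 158 158]
190 [170 170 168 169 169 170 170 169 169 201 209 207 208 162 102 103 109 112
 132 165 167 165 167 167 167 167 167 166 167 166 168 168]
200 [159 159 156 155 152 133 173 204 205 206 207 207 208 158 101 106 109 112
 130 159 161 162 162 163 164 165 166 166 168 168 170 170]
210 [168 166 155 206 207 207 172 121 119 119 120 120 121 103 100 104 109 110
 126 157 159 159 162 164 164 165 167 167 168 170 169 170]
220 [155 204 207 199 123 121 119 119 120 120 120 120 120 105  97  79  88  99
 126 207 171 170 170 171 169 169 169 170 169 170 169 168]
230 [201 207 190 120 119 119 121 120 120 121 120 121 118  98  74  74  76  74
  80 207 210 210 209 210 210 209 210 211 208 212 211 211]
```

The numbers show the handle passing through the mouth, occluded by the near rim and in front of the far one, so it is inside the cup. Lowering to the floor.

Emit:
send_rows(linear=[[0.0073,0,0.0068],[0.0073,0,0.0068],[0.0058,0,0.0055],[0,0,0],[0,0,0]], twist=[[0,0,0],[0,0,0],[0,0,0],[0,0,0],[0,0,0]], gripper=[5,5,5,5,5])

```text
time: 24.88
ee_pos: [0.4992, 0.24, 0.1288]
tcp_rot: [179.8, 46.8, 179.8]
wrist_force: [0.6, 0.4, 0.3]
opening: 0.0102
grasp_force: 39.9
```

Emit:
send_rows(linear=[[0.0015,0,0.0014],[0.0007,0,0.0007],[0,0,0],[0,0,0]], twist=[[0,0,0],[0,0,0],[0,0,0],[0,0,0]], gripper=[5,5,5,5])

```text
time: 25.38
ee_pos: [0.4992, 0.2399, 0.1256]
tcp_rot: [179.8, 46.8, 179.8]
wrist_force: [-0.1, -0.1, -0.2]
opening: 0.01
grasp_force: 39.9
```

Emit:
send_rows(linear=[[0.0011,0,0.001],[0.0007,0,0.0007],[0.0007,0,0.0007],[0,0,0]], twist=[[0,0,0],[0,0,0],[0,0,0],[0,0,0]], gripper=[5,5,5,5])

```text
time: 25.88
ee_pos: [0.4991, 0.2399, 0.1219]
tcp_rot: [179.8, 46.8, 179.8]
wrist_force: [0.4, -0.1, -0.6]
opening: 0.0099
grasp_force: 39.9
```

Emit:
send_rows(linear=[[0.0007,0,0.0007],[0.0007,0,0.0007],[0,0,0]], twist=[[0,0,0],[0,0,0],[0,0,0]], gripper=[5,5,5])

```text
time: 26.25
ee_pos: [0.4992, 0.2399, 0.12]
tcp_rot: [179.8, 46.8, 179.8]
wrist_force: [-0.8, -0.3, -0.1]
opening: 0.01
grasp_force: 39.9
```

Emit:
send_rows(linear=[[0.0007,0,0.0007],[0.0007,0,0.0007],[0,0,0]], twist=[[0,0,0],[0,0,0],[0,0,0]], gripper=[5,5,5])

```text
time: 26.62
ee_pos: [0.4999, 0.2401, 0.1196]
tcp_rot: [179.7, 47.0, 179.7]
wrist_force: [-1.7, -1.7, 7.0]
opening: 0.0106
grasp_force: 40.6
```

Emit:
send_rows(linear=[[0.0007,0,0.0007],[0,0,0],[0,0,0]], twist=[[0,0,0],[0,0,0],[0,0,0]], gripper=[5,5,5])

```text
time: 27.0
ee_pos: [0.5003, 0.2403, 0.1196]
tcp_rot: [179.6, 47.0, 179.7]
wrist_force: [-4.0, -2.6, 9.2]
opening: 0.0107
grasp_force: 40.9
```

Emit:
send_rows(linear=[[0,0,0],[0,0,0],[0,0,0],[0,0,0],[0,0,-0.01],[0,0,-0.03],[0,0,-0.05],[0,0,-0.05]], twist=[[0,0,0],[0,0,0],[0,0,0],[0,0,0],[0,0,0],[0,0,0],[0,0,0],[0,0,0]], gripper=[16,22,35,45,45,45,45,45])

```text
time: 28.0
ee_pos: [0.3959, 0.239, 0.2144]
tcp_rot: [179.7, 46.9, 179.7]
wrist_force: [-1.0, 1.4, -0.1]
opening: 0.0385
grasp_force: 0.0
```

```bash
python3 - <<'E'
from h import *
np.set_printoptions(precision=4,suppress=True)
o=bot.get_obs();print(o['ee_pos'],o['tcp_rot'],o['q'],o['wrist_force'])
W=campose('wrist',o);w=camera('wrist');np.savez('y1',w=w,t=camera('top'),s=camera('scene'),ee_pos=o['ee_pos'],tcp_rot=o['tcp_rot'])
print(proj([[.496,.239,.021],[.496,.239,.095],[.496,.239,.14],[.496,.239,.177]],W))
g=cv2.cvtColor(w,cv2.COLOR_RGB2GRAY)
for v in range(120,330,10): print(v,g[v,256:384:4])
E
```

```text
[0.3959 0.239  0.2144] [179.741   46.853  179.7429] [ 50.2957 -43.3649 -41.4469  57.5866 -34.0923  39.6198] [-0.9825  1.3846 -0.0654]
[[318.5489 114.0882]
 [318.7161 173.759 ]
 [318.8388 217.4854]
 [318.9543 258.6035]]
120 [ 73  71  72  70  69  71  69  70  71  81 101 105 103 101 102 106 111 117
 123 127 131 140 140 139 139 139 141 141 140 142 146 163]
130 [ 85  82  83  80  82  89 109 107 138 119 102 105 104 101 102 108 113 118
 123 128 132 139 141 136 136 135 133 133 134 134 134 134]
140 [ 78  77  78 138 160 160 161 160 159 108 104 104 104 103 101 107 113 118
 123 128 132 139 143 151 151 151 150 151 150 150 150 150]
150 [ 73  75  72  74 128 149 149 150 148 101 104 105 103 103 103 108 113 119
 123 130 131 136 142 155 153 140 133 132 133 131 131 132]
160 [155 152 152 151 151 150 150 150 142 103 109 107 116 120 105  85  79  95
 125 164 192 163 140 145 145 146 137 127 129 136 156 158]
170 [146 146 145 147 145 148 145 145 150 189 146 143 134 124 115  82  75  84
 108 108 105 102 144 164 155 137 132 132 134 135 134 135]
180 [154 154 154 155 154 152 152 152 153 162 193 151 136 131 120  81  7
[... 1253 characters left out ...]
  28  28  32  58  59  57]
280 [ 76  83  76  30  31  32  39 138 136 142 140 141 140 137 136 135 141 145
 145 145 143 136 134 136 138  89  28  28  27  39  60  58]
290 [ 24  31  69  35  31  31  88 134 134 138 142 143 142 140 136 137 140 144
 144 143 144 143 140 143 140 135  29  28  28  35  35  26]
300 [ 23  21  31  36  29  37 134 131 145 148 148 149 148 146 143 139 140 140
 141 143 143 141 134 141 140 140  84  23  26  26  24  23]
310 [ 21  20  25  32  28  95 135 128 143 147 149 152 152 150 143 141 147 147
 148 147 146 143 131 142 142 143 139  29  25  24  23  20]
320 [ 20  21  22  38  40 133 134 123 140 143 146 145 142 141 136 139 145 145
 145 146 145 143 127 140 141 139 137  90  23  25  21  22]
```

Emit:
send_rows(linear=[[0,0,0],[0,0,0],[0,0,0],[0,0,0],[0,0,0],[0,0,0]], twist=[[0,0,0],[0,0,0],[0,0,0],[0,0,0],[0,0,0],[0,0,0]], gripper=[45,45,45,45,45,45])

```text
time: 28.9
ee_pos: [0.3973, 0.2397, 0.2129]
tcp_rot: [179.8, 46.8, 179.8]
wrist_force: [-0.3, 0.1, 0.2]
opening: 0.0386
grasp_force: 0.0
```

```bash
python3 - <<'E'
from h import *
np.set_printoptions(precision=4,suppress=True)
d=np.load('y1.npz');o=bot.get_obs();w=camera('wrist');s=camera('scene')
S=campose('scene');W=campose('wrist',o)
g=cv2.cvtColor(w,cv2.COLOR_RGB2GRAY)
for v in range(196,246,4): print(v,g[v,296:348:3])
# dark head centroid in wrist and scene
def dark(im,x0,y0,x1,y1,th):
    gg=cv2.cvtColor(im,cv2.COLOR_RGB2GRAY)[y0:y1,x0:x1];k,l,st,ce=cv2.connectedComponentsWithStats((gg<th).astype(np.uint8));return [(st[i]+[x0,y0,0,0,0],ce[i]+[x0,y0]) for i in range(1,k) if st[i][4]>25]
print('wrist',dark(w,290,195,345,245,58))
print('scene diff',[ (list(a)) for a in cv2.connectedComponentsWithStats((np.abs(s[110:215,360:440].astype(int)-np.load('scene.npy')[110:215,360:440]).sum(2)>60).astype(np.uint8))[2][1:] if a[4]>10])
t=camera('top').astype(int)
for n,im in (('top',t),('scene',s.astype(int))):
    m=((im[:,:,0]>90)&(im[:,:,0]>2.2*im[:,:,1])&(im[:,:,0]>3*im[:,:,2])).astype(np.uint8);k,l,st,ce=cv2.connectedComponentsWithStats(m);print(n,[(list(st[i])) for i in range(1,k) if 20<st[i][4]<2000])
print('pred ring top',proj([[.5445,-.2608,.051],[.4649,-.2496,.051]],campose('top')),proj([[.5445,-.2608,.051],[.4649,-.2496,.051]],S))
E
```

```text
196 [138 164 192 197 191 137  79  84  81  91 113 155 159 159 160 160 161 161]
200 [195 194 193 193 152  76  73  74  71  70  68  79 147 153 153 153 154 155]
204 [148 113 114 113  96  74  70  72  70  67  66  74 137 147 147 149 151 150]
208 [111 111 111  93  75  67  55  46  45  47  58  70  97 142 150 150 151 152]
212 [111 111  95  71  59  40  40  41  42  41  42  43  61  77 139 150 150 151]
216 [111 112  80  66  45  40  41  41  40  42  41  43  43  64  88 161 166 171]
220 [112 111  84  68  47  40  42  42  41  42  41  43  43  57  73 172 198 199]
224 [112 113  99  71  63  45  43  40  41  40  41  42  43  65  81 188 199 200]
228 [113 113 112 103  78  67  56  48  44  42  45  55  69  75 153 199 199 197]
232 [113 112 111 113 118 127 101  78  75  74  75  85 116 174 197 196 197 197]
236 [113 113 113 113 112 113 117 146 185 188 190 193 197 198 198 197 198 197]
240 [153 125 119 117 123 144 181 198 199 178 170 167 167 167 166 159 167 167]
244 [197 197 197 197 198 198 196 175 138 134 133 132 132 133 131 121 129 129]
wrist [(array([307, 207,  29,  23, 516]), array([320.6802, 218.2597]))]
scene diff [[np.int32(0), np.int32(0), np.int32(80), np.int32(38), np.int32(1417)], [np.int32(9), np.int32(21), np.int32(71), np.int32(43), np.int32(1261)], [np.int32(0), np.int32(85), np.int32(13), np.int32(2), np.int32(23)]]
top [[np.int32(415), np.int32(208), np.int32(25), np.int32(10), np.int32(166)], [np.int32(411), np.int32(246), np.int32(25), np.int32(8), np.int32(135)]]
scene []
pred ring top [[427.3698 212.7155]
 [422.7592 249.5852]] [[226.447  225.877 ]
 [228.5629 203.4796]]
```

```bash
python3 -c "
from workcell import ticket
print(ticket.job_done())"
```

```text
the job is handed in; nothing more can be done
None
```

The orange ring from the caddy now stands in slot 2 of the rack, and the spoon stands handle-down in the cup, leaning a little toward the lid side; the job was handed in at about 29 s, with no result returned.

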